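# Set the multimeter on its sloped rest

### The job

The multimeter (the hanging instrument with the round dial) hangs by its loop on a hook stand. Lift it up and off the hook and set it gently, without dropping it, on the narrow sloped rest, back against the plate, face outward, display end up, centred across the plate, straight along it and with its lower end down against the lip. Leave the hanging remote control and the other things on the bench where they are.

Things in the scene. Friction and masses are not known exactly. Their poses are not given: they have to be found in the camera images.
- meter: Multimeter to move: grey housing 130 x 54 x 28 mm, 0.2-0.3 kg, dark display near its top end, round black dial (36 mm wide, 8 mm proud) below. Origin: centre of the back. x along the length to the top (hanging loop) end, y across, z out of the face. It hangs with its back on the stand's spine, leaning back 32 degrees from upright, face roughly to the robot.
- meter_display (a point): Centre of the meter's display, on the front face, 38 mm from the middle towards the loop end.
- meter_stand: Fixed stand the meter hangs on: base 160 x 110 x 14 mm; flat aluminium spine 30 mm wide, 8 thick, just behind the meter, leaning back 32 degrees, its top 221 mm high. Origin: on the bench 60 mm below the point where the spine's front is 60 mm high; x horizontal, away from the meter's face; z up.
- cradle: Sloped aluminium plate of the fixed rest, where the meter must end: 150 x 34 x 6 mm, rising 20 degrees, facing up and roughly to the robot; sides free, so the meter overhangs 10 mm each side. Origin: middle of the inner corner of plate and lip, 60 mm above the bench. x up the slope, y across, z out of the plate. Seated, the meter's axes are parallel to these, its origin at x 65, y 0, z 0 mm.
- meter_loop (a point): Middle of the top bar of the meter's rigid steel hanging loop: 5 mm wire, 41 mm wide outside, 31 mm inside, rising 41 mm from the middle of the meter's top end, in a plane parallel to the face, 14 mm in front of the back. At the start this bar lies on the hook.
- meter_hook (a point): Top of the stand's hook where it meets the spine: flat steel 20 mm wide, 4 thick, out 29 mm square to the spine (along the meter's z); its last 4 mm turn up 8 mm. The meter's top end hangs 32 mm under the hook. To come off, the meter goes more than 8 and less than 32 mm along its own x, then over 18 mm along its own z.
- lip (a point): Middle of the top edge of the lip at the plate's lower end: 6 mm thick, 34 wide, standing 16 mm out of the plate. The plate stands on a post 24 mm wide and a base 130 x 100 x 12 mm.
- remote_stand: A second stand, same as the meter's, carrying the remote control; leave it. Same frame as meter_stand.
- remote: Bystander: slim grey remote control 125 x 40 x 22 mm with rows of small buttons and no dial, hanging by a similar loop on the other stand. Origin: centre of its back; x to the loop, z out of the face.
- capacitor: Bystander: black upright cylinder 36 mm across, 50 mm high. Origin: centre of its underside.
- screwdriver: Bystander: screwdriver 180 mm long lying on the bench, less than 40 mm high.
- heatsink: Bystander: finned aluminium heat sink 70 x 100 x 35 mm. Origin: centre of its underside.
- board: Bystander: green circuit board 110 x 140 mm with parts up to 36 mm high, lying flat. Origin: centre of its underside.
- parts_jar: Bystander: closed glass jar 70 mm across, 100 mm high, to the left. Origin: centre of its underside.
- spool: Bystander: metal solder spool 60 mm across, 40 mm high, at the back. Origin: centre of its underside.
Not all that is in view belongs to the job. Leave any green look-alike of the meter alone.

How it is judged:
By the outcome, as a careful person would: the job done as asked, in the order asked, and still so for the second after the job is handed in, with the robot touching nothing.
It also fails if it takes over 45 s, if anything falls off the work surface, if the arm or the gripper's body presses on something with over 40 N, if the wrist force passes 120 N, or if a joint passes its speed limit or range.

### The arm

A 6-joint arm with a two-finger parallel gripper is mounted at the origin on the work surface. World frame = base frame: x ahead of the robot, y to its left, z up, the work surface at z = 0. Lengths are in m, angles in rad, forces in N, time in s.
With the tool pointing down it reaches from about 0.425 to 0.95 m from the base axis. Payload 3.5 kg.
Tool frame: the origin (TCP) lies on the mounting face of the last link; the fingertips stand 173 mm ahead of it and the grasp point (between the pads) lies 155 mm ahead of it; z points along the fingers, x is the direction in which the jaws open and shut, and the axes are right-handed (so a half turn about z gives the same grasp; the last joint's range is limited). The gripper opens to 85 mm and grips with 20 to 120 N. Pads are 22 mm wide; open, the fingers measure 114 mm over their backs; the gripper's body (76 mm by 85 mm) begins 54 mm behind the grasp point. The pads swing forward as they close: fully open they stand 13 mm farther back than shut.
Start: joints at [-1.295, 0.286, 1.577, -0, 1.279, -0.15], TCP at [0.279, -0.615, 0.405] pointing down, gripper open.
Joint ranges: [-2.77, 2.77], [-0.9, 2.22], [0.21, 2.48], [-1.53, 4.67], [0.24, 2.81], [-2.84, 2.84]. Speed limits (rad/s): [2.79, 2.79, 3.14, 3.14, 3.14, 3.14].

### API

Orientations are given as a unit quaternion [x, y, z, w].
In Python, from plant import get_state, read_camera, sign_off gives the robot as it stands.
- The arm moves only by the shell command python3 -m jog 'ROWS' [FORCE]. ROWS is JSON, a list of rows, each an object of numbers: "grip": the closure, from 0 (fully open) to 1 (shut); "x", "y", "z": the shift along the tool's x, y, z in mm; "rx", "ry", "rz": the turn, a rotation vector about the tool's x, y, z in degrees. A call has 1 to 8 rows; each row shifts and turns the commanded pose from where the row before left it, along the tool's axes as they then stand; what a row does not reach is not made up. A row lasts 1/12 s, in which the tool goes at most 41.7 mm and 7.16 degrees, less where a joint would pass 70% of its speed; a pose out of reach is approached as far as the arm can. A call with a gripper value outside its range is refused whole. The fingers move at their own pace and stop on an object; FORCE is the grip in N (left out, the last holds). Time passes only in rows, so rows that do not move let the fingers close. It gives the time, the measured TCP pose, the force and the opening at its end, in the units of the state.
- get_state(): the state, without advancing time (a new reading comes with each control period).
- read_camera(name): name is "scene" or "top" or "wrist"; returns a dict with "frame" (420x560x3 uint8, red, green, blue), "intrinsics" (3x3 intrinsics, pixels), "R" (3x3) and "t" (3): a world point X has camera coordinates R X + t. Camera axes: x right, y down, z forward; pixel columns grow to the right and rows downward; lengths in m; the calibration is good to about 2 mm. A picture is of the moment at which its call begins. There is no depth.
- sign_off(): hands the job in, once; it reports no verdict.
The state is a dict: "time": time; "qpos": joint angles; "dq": joint speeds; "joint_efforts": joint torques, N m; "eef_pos": TCP position; "tcp_rot": TCP orientation; "contact_force": force on the tool from outside, world axes, zero at the start; "wrist_torque": the same for the moment, N m; "opening": opening from 0.0 (shut) to 1.0 (fully open).
Only numpy, scipy, OpenCV 4.12 (cv2) and the standard library are available. Lean on these libraries where they do the work, as an engineer would, in place of code of your own. Each camera call takes 0.05 s, during which the arm holds its last target.

## Working session

There is one attempt and no reset: what is moved stays moved. The work goes in short steps, Python scripts to look and compute and a shell command to move; the robot and the scene stay as the last step left them, time stands still between calls to the robot, and variables do not carry over. Pictures are saved under pics/ and viewed, and the job is handed in when it is done.

```bash
mkdir -p pics; ls; python3 - <<'E'
from plant import get_state, read_camera
import cv2
s=get_state(); print(s)
for n in ("scene","top","wrist"):
    c=read_camera(n); cv2.imwrite(f"pics/{n}0.png",cv2.cvtColor(c["frame"],cv2.COLOR_RGB2BGR))
    print(n,c["intrinsics"].round(1).tolist() if hasattr(c["intrinsics"],"round") else c["intrinsics"],c["R"],c["t"])
E
```

```text
pics
{'time': 0.0, 'qpos': array([-1.29497212e+00,  2.87198309e-01,  1.57819017e+00, -4.62501966e-05,
        1.27860626e+00, -1.49983595e-01]), 'dq': array([-2.26453396e-03,  2.23976359e-03, -6.38792856e-05,  6.50313584e-04,
       -7.29807954e-04, -2.51344713e-04]), 'joint_efforts': array([-3.06731763e-04, -4.05980015e+01, -2.92625570e+01, -1.05786808e-04,
        5.87051909e-03,  8.19733913e-06]), 'eef_pos': array([ 0.27877742, -0.6144644 ,  0.40331779]), 'tcp_rot': array([ 8.40555391e-01, -5.41724276e-01, -9.15624174e-04, -7.77578127e-04]), 'contact_force': array([-0.33854751, -0.37935417,  0.4069559 ]), 'wrist_torque': array([-0.00240767, -0.00965993, -0.01287689]), 'opening': 0.9950550758468214}
scene [[386.3, 0.0, 280.2], [0.0, 386.3, 207.6], [0.0, 0.0, 1.0]] [[-0.49057248  0.87139214 -0.00379092]
 [ 0.50397546  0.28017151 -0.81701448]
 [-0.71087789 -0.40271536 -0.57660469]] [ 0.2433532  -0.17268436  1.44210024]
top [[504.5, 0.0, 277.6], [0.0, 504.5, 213.8], [0.0, 0.0, 1.0]] [[-0.03016921 -0.99951918  0.00715701]
 [-0.99026785  0.02891517 -0.13613782]
 [ 0.13586542 -0.01119453 -0.99066406]] [0.04788665 0.55127201 1.36463661]
wrist [[320.5, 0.0, 280.9], [0.0, 320.5, 209.2], [0.0, 0.0, 1.0]] [[ 0.41292981 -0.910762   -0.0012422 ]
 [-0.87648653 -0.39775959  0.27121703]
 [-0.24750827 -0.11090483 -0.96251742]] [-0.67347686 -0.03472966  0.37834553]
```

View pics/scene0.png

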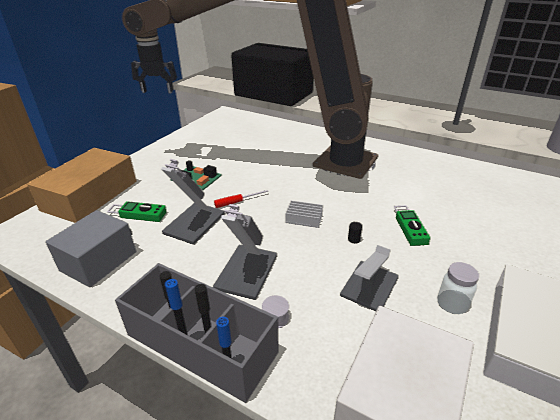

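View pics/top0.png

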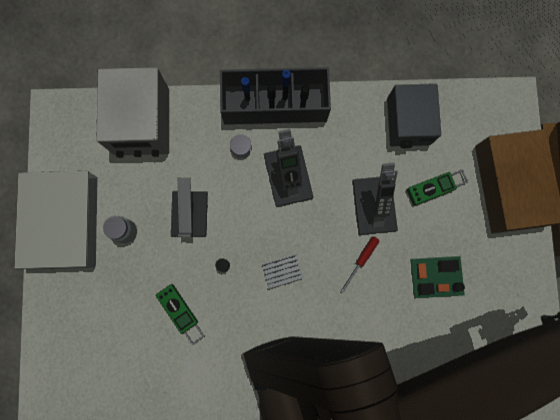

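View pics/wrist0.png

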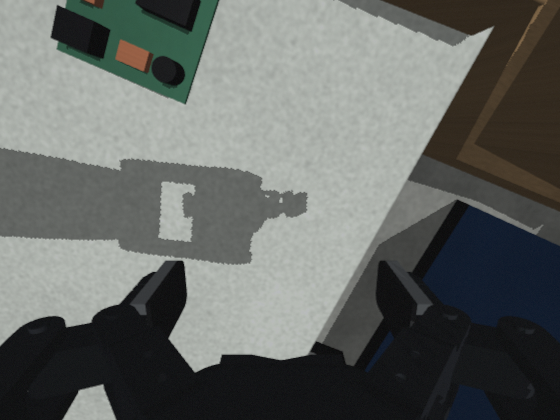

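Candidates in the top view are the grey instrument with a dial at (290,172), the grey remote with buttons at (386,195), and green look-alikes at (179,312) and (436,188). By the description, the meter is the one at (290,172). I'll check that in a crop and measure.

```bash
python3 - <<'E'
import cv2
t=cv2.imread("pics/top0.png"); s=cv2.imread("pics/scene0.png")
cv2.imwrite("pics/c1.png",cv2.resize(t[120:215,250:350],None,fx=6,fy=6,interpolation=cv2.INTER_CUBIC))
cv2.imwrite("pics/c2.png",cv2.resize(t[165:255,155:225],None,fx=6,fy=6,interpolation=cv2.INTER_CUBIC))
cv2.imwrite("pics/c3.png",cv2.resize(s[195:305,200:300],None,fx=5,fy=5,interpolation=cv2.INTER_CUBIC))
cv2.imwrite("pics/c4.png",cv2.resize(s[235:315,330:410],None,fx=7,fy=7,interpolation=cv2.INTER_CUBIC))
E
```

```text
(no output)
```

View pics/c1.png

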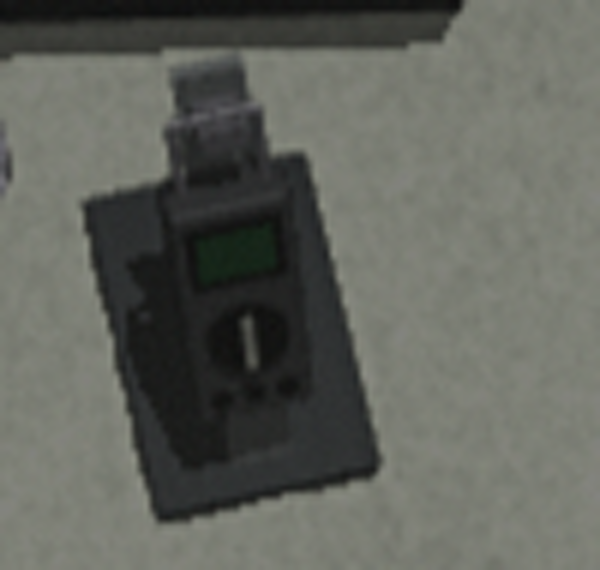

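View pics/c2.png

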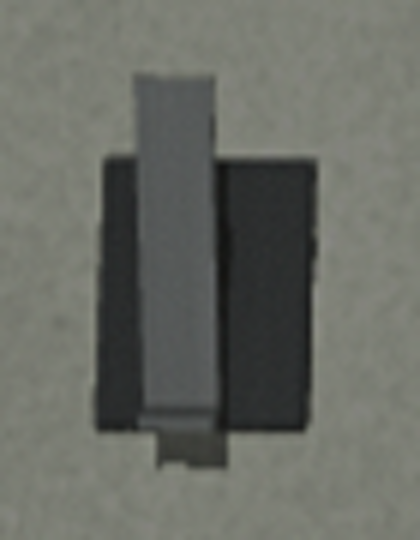

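View pics/c3.png

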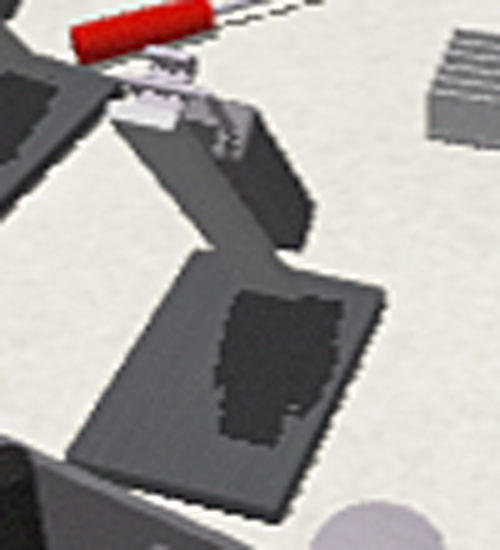

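View pics/c4.png

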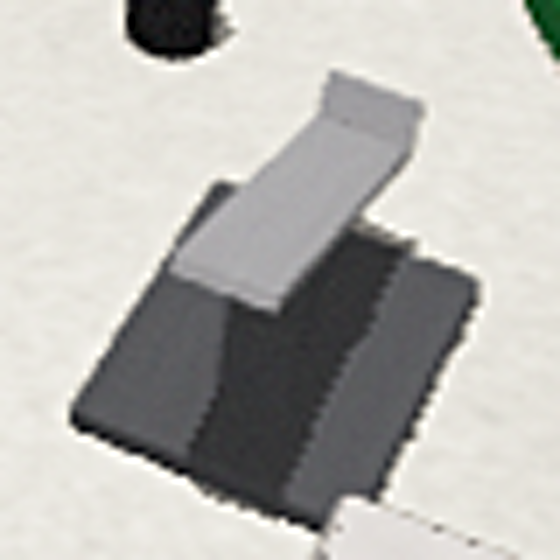

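The crop confirms it: grey housing, display, round dial at c1 (249,341), loop at about (215,115). The cradle in c2 has its lip at the lower (robot) end, (178,418). Next is a rough model fit for both.

```bash
cat > h.py <<'E'
import numpy as np
from scipy.spatial.transform import Rotation as Rn
from scipy.optimize import least_squares
def proj(c,X):
    K,R,t=[np.asarray(v,float) for v in c]; p=(R@np.atleast_2d(X).T).T+t
    p=p@K.T; return p[:,:2]/p[:,2:]
def cam(n):
    from plant import read_camera
    c=read_camera(n); return (c["intrinsics"],c["R"],c["t"]),c["frame"]
a=np.deg2rad(32)
def stand(p): # x,y,yaw -> 4x4
    T=np.eye(4);T[:3,:3]=Rn.from_euler('z',p[2]).as_matrix();T[:3,3]=[p[0],p[1],0];return T
def meter_T(p,s): # s: height (m) along spine above the z=60 point; axes x up spine, z = face normal
    T=stand(p); M=np.eye(4)
    x=np.array([np.sin(a),0,np.cos(a)]);z=np.array([-np.cos(a),0,np.sin(a)])
    M[:3,:3]=np.c_[x,np.cross(z,x),z]; M[:3,3]=np.array([0,0,.06])+s*x
    return T@M
def cradle_T(p):
    b=np.deg2rad(20);M=np.eye(4)
    x=np.array([np.cos(b),0,np.sin(b)]);z=np.array([-np.sin(b),0,np.cos(b)])
    M[:3,:3]=np.c_[x,np.cross(z,x),z];M[:3,3]=[0,0,.06]
    return stand(p)@M
def tf(T,P): P=np.atleast_2d(P); return P@T[:3,:3].T+T[:3,3]
E
cat > fit0.py <<'E'
from h import *
import pickle
ct,_=cam("top");cs,_=cam("scene")
u=lambda P,o,f:(np.array(P,float)+.5)/f-.5+o
def top1(P):return u(P,[250,120],6)
def sc3(P):return u(P,[200,195],5)
# stand+meter
def r(q):
    p=q[:3];s=q[3];b=q[4];T=stand(p);M=meter_T(p,s)
    base=lambda sx,sy:[b+sx*.08,sy*.055,.014]
    out=[]
    out.append(proj(ct,tf(T,[base(1,1),base(1,-1),base(-1,-1),base(-1,1)]))-top1([[85,203],[302,155],[380,468],[160,518]]))
    out.append(proj(cs,tf(T,[base(1,1),base(-1,1)]))[:0])
    out.append(proj(ct,tf(M,[[.038,0,.028],[-.065,.027,.028],[-.065,-.027,.028],[.106,.0205,.014],[.106,-.0205,.014]]))-top1([[236,252],[197,408],[310,398],[165,122],[263,108]]))
    return np.concatenate(out).ravel()
f=least_squares(r,[.75,0,0,.06,0],loss='soft_l1')
print(f.x.round(4),f.fun.reshape(-1,2).round(1).tolist());T=meter_T(f.x[:3],f.x[3]);print(T.round(3))
top2=lambda P:u(P,[155,165],6);sc4=lambda P:u(P,[330,235],7)
def rc(q):
    C=cradle_T(q)
    return np.concatenate([proj(ct,tf(C,[[.15,.017,0],[.15,-.017,0],[-.006,.017,.016],[-.006,-.017,.016],[0,.017,.016],[0,-.017,.016]]))-top2([[134,75],[215,75],[139,426],[217,427],[141,409],[217,408]]),
     proj(cs,tf(C,[[.15,-.017,0],[.15,.017,0],[-.006,-.017,.016],[-.006,.017,.016]]))-sc4([[170,265],[280,303],[331,72],[424,105]])]).ravel()
g=least_squares(rc,[.6,.25,0],loss='soft_l1')
print(g.x.round(4),g.fun.reshape(-1,2).round(1).tolist())
np.save('est0.npy',np.r_[f.x,g.x])
E
python3 fit0.py
```

```text
[ 0.6665 -0.0028  0.1896  0.0289 -0.0007] [[-0.2, -0.7], [0.9, -0.7], [0.6, 0.6], [-0.6, 0.6], [-0.3, -0.2], [0.1, 2.0], [0.2, -0.5], [0.1, 0.4], [-0.6, -0.6]]
[[ 0.52  -0.189 -0.833  0.681]
 [ 0.1    0.982 -0.16   0.   ]
 [ 0.848  0.     0.53   0.085]
 [ 0.     0.     0.     1.   ]]
[ 0.5068  0.2843 -0.0324] [[-0.1, 0.1], [-0.8, 0.2], [0.1, 0.1], [-0.2, -0.1], [-0.3, 0.7], [-0.3, 0.9], [-0.2, -0.1], [-0.5, 0.5], [-0.8, 0.6], [-0.4, 0.7]]
```

```bash
cat >> h.py <<'E'
def tcp():
    from plant import get_state
    s=get_state();T=np.eye(4);T[:3,:3]=Rn.from_quat(s["tcp_rot"]).as_matrix();T[:3,3]=s["eef_pos"];return T
def plan(T0,T1,n=None):
    D=np.linalg.inv(T0)@T1; rv=Rn.from_matrix(D[:3,:3]).as_rotvec()
    th=np.rad2deg(np.linalg.norm(rv)); 
    n0=max(int(np.ceil(max(th/7.1,np.linalg.norm(D[:3,3])*1000/41))),1) 
    n=n or n0
    Rr=Rn.from_rotvec(rv/n).as_matrix(); S=sum(np.linalg.matrix_power(Rr,k) for k in range(n))
    d=np.linalg.solve(S,D[:3,3])
    print("rows",n,"min",n0,"shift mm",(d*1000).round(2),"|",round(np.linalg.norm(d)*1000,1),"rot deg",np.rad2deg(rv/n).round(3),"total",(D[:3,3]*1000).round(1),np.rad2deg(rv).round(2))
    return n,d*1000,rv/n
def tool_for(M,dist=.155,gx=0.,gz=.014,flip=1,extra=0.):
    # grasp point at meter (gx,0,gz); dist TCP->point; extra pitch deg about meter y
    T=np.eye(4); Rm=M[:3,:3]
    R=np.c_[flip*Rm[:,1],flip*Rm[:,0],-Rm[:,2]]@Rn.from_euler('x',flip*extra,degrees=True).as_matrix()
    T[:3,:3]=R;T[:3,3]=tf(M,[gx,0,gz])[0]-dist*R[:,2];return T
E
python3 - <<'E'
from h import *
e=np.load('est0.npy');M=meter_T(e[:3],e[3]);C=cradle_T(e[5:])
T0=tcp();print(T0.round(3))
c,_=cam("wrist");R,t=c[1],c[2];print("cam in tool",(T0[:3,:3].T@(-R.T@t-T0[:3,3])).round(4), (R@T0[:3,:3]).round(3))
for f in(1,-1):
  for ex in (0,20,-20):
    T=tool_for(M,.30,0,.014,f,ex);print(f,ex,T.round(3).tolist());plan(T0,T)
    Tc=np.linalg.inv(T0)
E
```

```text
[[ 0.413 -0.911 -0.     0.279]
 [-0.911 -0.413  0.001 -0.615]
 [-0.001 -0.    -1.     0.404]
 [ 0.     0.     0.     1.   ]]
cam in tool [-0.0008 -0.069   0.0308] [[ 1.     0.    -0.001]
 [-0.     0.962 -0.272]
 [ 0.001  0.272  0.962]]
1 0 [[-0.189, 0.52, 0.833, 0.42], [0.982, 0.1, 0.16, -0.05], [0.0, 0.848, -0.53, 0.251], [0.0, 0.0, 0.0, 1.0]]
rows 24 min 24 shift mm [ 10.58 -32.62  -5.28] | 34.7 rot deg [-0.406  3.392 -6.12 ] total [-455.6 -361.7  153.7] [  -9.74   81.41 -146.87]
1 20 [[-0.189, 0.774, 0.605, 0.488], [0.982, 0.149, 0.116, -0.037], [0.0, 0.616, -0.788, 0.328], [0.0, 0.0, 0.0, 1.0]]
rows 24 min 24 shift mm [ 18.58 -31.66  -3.09] | 36.8 rot deg [-0.273  2.267 -6.583] total [-439.4 -429.5   76.3] [  -6.54   54.4  -158.  ]
1 -20 [[-0.189, 0.204, 0.961, 0.382], [0.982, 0.039, 0.184, -0.057], [0.0, 0.978, -0.208, 0.154], [0.0, 0.0, 0.0, 1.0]]
rows 24 min 24 shift mm [  2.23 -33.55  -7.89] | 34.5 rot deg [-0.529  4.433 -5.474] total [-464.6 -323.8  250.3] [ -12.7   106.39 -131.39]
-1 0 [[0.189, -0.52, 0.833, 0.42], [-0.982, -0.1, 0.16, -0.05], [0.0, -0.848, -0.53, 0.251], [0.0, 0.0, 0.0, 1.0]]
rows 15 min 15 shift mm [-33.31 -14.68  18.71] | 40.9 rot deg [3.848 0.46  0.821] total [-455.6 -361.7  153.7] [57.72  6.91 12.32]
-1 20 [[0.189, -0.774, 0.605, 0.488], [-0.982, -0.149, 0.116, -0.037], [0.0, -0.616, -0.788, 0.328], [0.0, 0.0, 0.0, 1.0]]
rows 16 min 16 shift mm [-30.44 -21.63  11.61] | 39.1 rot deg [2.364 0.284 0.813] total [-439.4 -429.5   76.3] [37.82  4.55 13.01]
-1 -20 [[0.189, -0.204, 0.961, 0.382], [-0.982, -0.039, 0.184, -0.057], [0.0, -0.978, -0.208, 0.154], [0.0, 0.0, 0.0, 1.0]]
rows 16 min 16 shift mm [-32.01  -5.21  23.73] | 40.2 rot deg [4.851 0.579 0.708] total [-464.6 -323.8  250.3] [77.61  9.26 11.33]
```

```bash
r='{"x":-30.4,"y":-21.6,"z":11.6,"rx":2.36,"ry":0.28,"rz":0.81}'; python3 -m jog '[{"x":-30.4,"y":-21.6,"z":11.6,"rx":2.36,"ry":0.28,"rz":0.81},{"x":-30.4,"y":-21.6,"z":11.6,"rx":2.36,"ry":0.28,"rz":0.81},{"x":-30.4,"y":-21.6,"z":11.6,"rx":2.36,"ry":0.28,"rz":0.81},{"x":-30.4,"y":-21.6,"z":11.6,"rx":2.36,"ry":0.28,"rz":0.81},{"x":-30.4,"y":-21.6,"z":11.6,"rx":2.36,"ry":0.28,"rz":0.81},{"x":-30.4,"y":-21.6,"z":11.6,"rx":2.36,"ry":0.28,"rz":0.81},{"x":-30.4,"y":-21.6,"z":11.6,"rx":2.36,"ry":0.28,"rz":0.81},{"x":-30.4,"y":-21.6,"z":11.6,"rx":2.36,"ry":0.28,"rz":0.81}]'
python3 -m jog '[{"x":-30.4,"y":-21.6,"z":11.6,"rx":2.36,"ry":0.28,"rz":0.81},{"x":-30.4,"y":-21.6,"z":11.6,"rx":2.36,"ry":0.28,"rz":0.81},{"x":-30.4,"y":-21.6,"z":11.6,"rx":2.36,"ry":0.28,"rz":0.81},{"x":-30.4,"y":-21.6,"z":11.6,"rx":2.36,"ry":0.28,"rz":0.81},{"x":-30.4,"y":-21.6,"z":11.6,"rx":2.36,"ry":0.28,"rz":0.81},{"x":-30.4,"y":-21.6,"z":11.6,"rx":2.36,"ry":0.28,"rz":0.81},{"x":-30.4,"y":-21.6,"z":11.6,"rx":2.36,"ry":0.28,"rz":0.81},{"x":-30.4,"y":-21.6,"z":11.6,"rx":2.36,"ry":0.28,"rz":0.81}]'
python3 -m jog '[{"x":0},{"x":0}]'
python3 - <<'E'
from h import *
import cv2
c,f=cam("wrist");cv2.imwrite("pics/w1.png",f[:,:,::-1]);np.save("w1.npy",np.c_[c[0],c[1],c[2]])
E
```

```text
$[0]: bad value
$[0]: bad value
$[0]: bad value
```

View pics/w1.png

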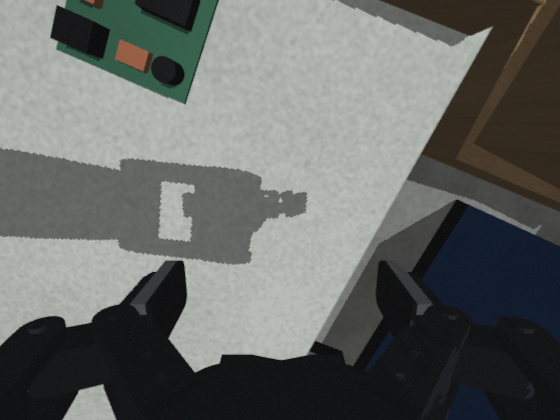

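The arm didn't move: every call was refused. The rows probably need every key, "grip" included.

```bash
python3 -m jog '[{"grip":0,"x":-30.4,"y":-21.6,"z":11.6,"rx":2.36,"ry":0.28,"rz":0.81},{"grip":0,"x":-30.4,"y":-21.6,"z":11.6,"rx":2.36,"ry":0.28,"rz":0.81},{"grip":0,"x":-30.4,"y":-21.6,"z":11.6,"rx":2.36,"ry":0.28,"rz":0.81},{"grip":0,"x":-30.4,"y":-21.6,"z":11.6,"rx":2.36,"ry":0.28,"rz":0.81},{"grip":0,"x":-30.4,"y":-21.6,"z":11.6,"rx":2.36,"ry":0.28,"rz":0.81},{"grip":0,"x":-30.4,"y":-21.6,"z":11.6,"rx":2.36,"ry":0.28,"rz":0.81},{"grip":0,"x":-30.4,"y":-21.6,"z":11.6,"rx":2.36,"ry":0.28,"rz":0.81},{"grip":0,"x":-30.4,"y":-21.6,"z":11.6,"rx":2.36,"ry":0.28,"rz":0.81}]'
```

```text
time: 1.02
eef_pos: [0.3609, -0.3204, 0.3348]
tcp_rot: [0.797, -0.581, 0.106, -0.128]
contact_force: [0.5, -0.4, 0.7]
opening: 0.998
```

```bash
python3 -m jog '[{"grip":0,"x":-30.4,"y":-21.6,"z":11.6,"rx":2.36,"ry":0.28,"rz":0.81},{"grip":0,"x":-30.4,"y":-21.6,"z":11.6,"rx":2.36,"ry":0.28,"rz":0.81},{"grip":0,"x":-30.4,"y":-21.6,"z":11.6,"rx":2.36,"ry":0.28,"rz":0.81},{"grip":0,"x":-30.4,"y":-21.6,"z":11.6,"rx":2.36,"ry":0.28,"rz":0.81},{"grip":0,"x":-30.4,"y":-21.6,"z":11.6,"rx":2.36,"ry":0.28,"rz":0.81},{"grip":0,"x":-30.4,"y":-21.6,"z":11.6,"rx":2.36,"ry":0.28,"rz":0.81},{"grip":0,"x":-30.4,"y":-21.6,"z":11.6,"rx":2.36,"ry":0.28,"rz":0.81},{"grip":0,"x":-30.4,"y":-21.6,"z":11.6,"rx":2.36,"ry":0.28,"rz":0.81}]'
python3 -m jog '[{"grip":0,"x":0,"y":0,"z":0,"rx":0,"ry":0,"rz":0},{"grip":0,"x":0,"y":0,"z":0,"rx":0,"ry":0,"rz":0}]'
python3 - <<'E'
from h import *
import cv2
c,f=cam("wrist");cv2.imwrite("pics/w1b.png",f[:,:,::-1]);np.save("w1.npy",np.c_[c[0],c[1],c[2]]);T=tcp();print(T.round(3).tolist());np.save("T1.npy",T)
E
```

```text
time: 1.68
eef_pos: [0.4882, -0.0358, 0.3286]
tcp_rot: [0.729, -0.602, 0.208, -0.252]
contact_force: [0.7, -1.0, 0.3]
opening: 0.998
time: 1.85
eef_pos: [0.4883, -0.0357, 0.3287]
tcp_rot: [0.731, -0.6, 0.207, -0.251]
contact_force: [-0.2, 0.2, -0.7]
opening: 1.001
[[0.192, -0.774, 0.603, 0.488], [-0.981, -0.152, 0.117, -0.037], [0.001, -0.615, -0.789, 0.328], [0.0, 0.0, 0.0, 1.0]]
```

View pics/w1b.png

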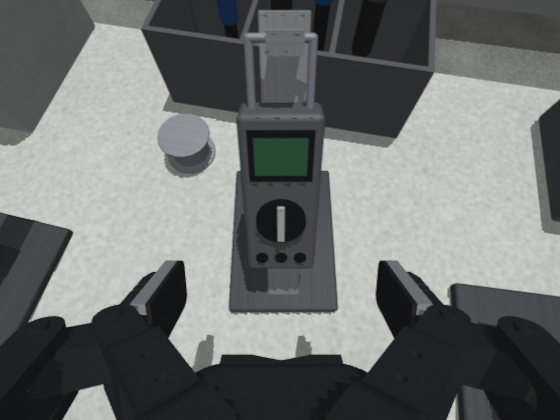

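The wrist view shows the meter head-on: display (280,158), dial (281,222), loop bar at row about 38. I'll enlarge it for the fit.

```bash
python3 - <<'E'
import cv2
s=cv2.imread("pics/w1b.png")
cv2.imwrite("pics/w1c.png",cv2.resize(s[5:155,215:345],None,fx=4,fy=4,interpolation=cv2.INTER_CUBIC))
cv2.imwrite("pics/w1d.png",cv2.resize(s[175:315,215:345],None,fx=4,fy=4,interpolation=cv2.INTER_CUBIC))
E
```

```text
(no output)
```

View pics/w1c.png

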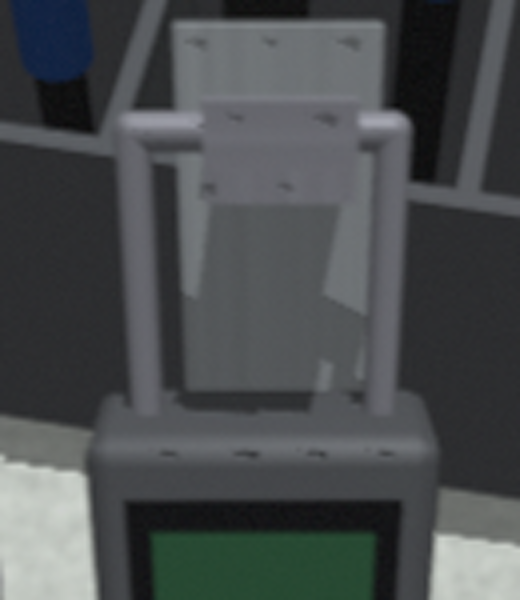

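View pics/w1d.png

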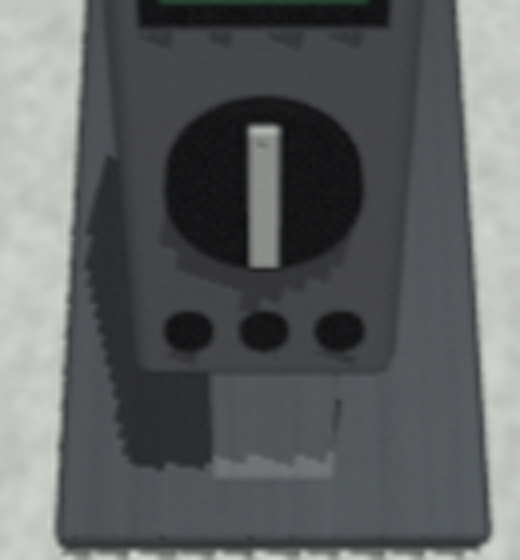

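```bash
cat > fit1.py <<'E'
from h import *
w=np.load('w1.npy');cw=(w[:,:3],w[:,3:6],w[:,6]);ct,_=cam("top")
u=lambda P,o,f:(np.array(P,float)+.5)/f-.5+o
A=lambda P:u(P,[215,5],4);B=lambda P:u(P,[215,175],4);top1=lambda P:u(P,[250,120],6)
def r(q,wt=.5,full=False):
    p=q[:3];s=q[3];b=q[4];T=stand(p);M=meter_T(p,s)
    base=lambda sx,sy:[b+sx*.08,sy*.055,.014]
    o=[proj(cw,tf(M,[[.038,0,.028],[.065,.027,.028],[.065,-.027,.028],[-.065,.027,.028],[-.065,-.027,.028],[.1035,.0205,.014],[.1035,-.0205,.014]]))-np.r_[[[280.8,157.5]],A([[90,450],[438,450]]),B([[137,372],[392,372]]),A([[119,130],[410,130]])]]
    h=(.221-.06)/np.cos(a)
    o.append(proj(cw,tf(meter_T(p,h),[[0,.015,0],[0,-.015,0]]))-A([[172,24],[385,24]]))
    o.append(proj(cw,tf(T,[base(-1,1),base(-1,-1)]))-B([[58,540],[490,538]]))
    o.append(wt*(proj(ct,tf(T,[base(1,1),base(1,-1),base(-1,-1),base(-1,1)]))-top1([[85,203],[302,155],[380,468],[160,518]])))
    return np.concatenate(o).ravel()
e=np.load('est0.npy')
for wt in(0,.5,1):
    f=least_squares(r,e[:5],args=(wt,),loss='soft_l1');print(f.x.round(4),meter_T(f.x[:3],f.x[3])[:3,3].round(4));
    print(f.fun.reshape(-1,2).round(1).tolist())
    if wt==.5: np.save('est1.npy',f.x)
E
python3 fit1.py
```

```text
[ 0.6316 -0.0075  0.1968  0.0742  0.0354] [6.702e-01 2.000e-04 1.229e-01]
[[0.9, -0.9], [-1.1, -2.1], [3.5, -2.1], [-0.1, 2.0], [1.4, 1.9], [0.6, 0.9], [1.7, 1.0], [-2.2, -0.4], [-2.6, -0.3], [-3.2, -0.2], [-0.6, 0.2], [-0.0, -0.0], [-0.0, -0.0], [-0.0, 0.0], [-0.0, 0.0]]
[ 0.6316 -0.0075  0.1969  0.0742  0.0354] [6.702e-01 2.000e-04 1.229e-01]
[[1.0, -0.9], [-1.1, -2.1], [3.5, -2.1], [-0.1, 2.0], [1.5, 1.9], [0.6, 0.9], [1.7, 1.0], [-2.2, -0.4], [-2.6, -0.3], [-3.2, -0.1], [-0.6, 0.2], [-0.6, -0.3], [-0.1, -0.5], [-0.1, 0.1], [-0.6, 0.2]]
[ 0.6317 -0.0076  0.1972  0.0742  0.0353] [6.702e-01 1.000e-04 1.229e-01]
[[1.0, -0.9], [-1.0, -2.1], [3.6, -2.1], [0.0, 2.0], [1.6, 1.9], [0.7, 0.9], [1.8, 1.0], [-2.1, -0.3], [-2.5, -0.3], [-3.1, -0.0], [-0.5, 0.3], [-1.2, -0.6], [-0.1, -0.9], [-0.1, 0.3], [-1.1, 0.5]]
```

```bash
cat > fit2.py <<'E'
from h import *
w=np.load('w1.npy');cw=(w[:,:3],w[:,3:6],w[:,6]);ct,_=cam("top")
u=lambda P,o,f:(np.array(P,float)+.5)/f-.5+o
A=lambda P:u(P,[215,5],4);B=lambda P:u(P,[215,175],4);top1=lambda P:u(P,[250,120],6)
def met(q):
    M=meter_T(q[:3],q[3]).copy(); D=np.eye(4);D[:3,:3]=Rn.from_euler('z',q[6]).as_matrix();D[1,3]=q[5];D[2,3]=0
    return M@D
def r(q,wt=.5):
    p=q[:3];s=q[3];b=q[4];T=stand(p);M=met(q)
    base=lambda sx,sy:[b+sx*.08,sy*.055,.014]
    o=[proj(cw,tf(M,[[.038,0,.028],[.063,.0255,.028],[.063,-.0255,.028],[-.064,.026,.028],[-.064,-.026,.028],[.1035,.0205,.014],[.1035,-.0205,.014]]))-np.r_[[[280.8,157.5]],A([[92,450],[436,450]]),B([[137,372],[392,372]]),A([[119,130],[410,130]])]]
    h=(.221-.06)/np.cos(a)
    o.append(proj(cw,tf(meter_T(p,h),[[0,.015,0],[0,-.015,0]]))-A([[172,24],[385,24]]))
    o.append(proj(cw,tf(T,[base(-1,1),base(-1,-1)]))-B([[58,540],[490,538]]))
    o.append(wt*(proj(ct,tf(T,[base(1,1),base(1,-1),base(-1,-1),base(-1,1)]))-top1([[85,203],[302,155],[380,468],[160,518]])))
    o.append(wt*(proj(ct,tf(M,[[.038,0,.028]]))-top1([[236,252]])))
    return np.concatenate(o).ravel()
e=np.load('est1.npy')
if __name__=="__main__":
  for wt in(0,.5,1):
    f=least_squares(r,np.r_[e,0,0],args=(wt,),loss='soft_l1');print(f.x.round(4),met(f.x)[:3,3].round(4));
    print(f.fun.reshape(-1,2).round(1).tolist())
    if wt==.5: np.save('est2.npy',f.x);np.save('M.npy',met(f.x))
E
python3 fit2.py
```

```text
[ 0.6319 -0.0091  0.1998  0.0748  0.0355  0.0022 -0.0013] [0.6703 0.0009 0.1234]
[[-0.0, -1.7], [0.1, 0.4], [0.2, 0.3], [0.3, 0.8], [-0.4, 0.6], [-0.7, -0.2], [0.6, -0.2], [0.2, -0.3], [-0.2, -0.3], [-1.4, -0.1], [1.2, -0.0], [-0.0, -0.0], [0.0, -0.0], [0.0, 0.0], [-0.0, 0.0], [-0.0, 0.0]]
[ 0.6319 -0.0092  0.1999  0.0748  0.0355  0.0022 -0.0013] [0.6703 0.0009 0.1234]
[[-0.0, -1.7], [0.1, 0.4], [0.2, 0.3], [0.3, 0.8], [-0.4, 0.6], [-0.7, -0.2], [0.6, -0.2], [0.2, -0.3], [-0.2, -0.3], [-1.4, -0.0], [1.2, 0.0], [-0.4, -0.4], [0.2, -0.6], [0.2, 0.0], [-0.3, 0.2], [-0.0, 0.2]]
[ 0.632  -0.0092  0.2001  0.0748  0.0354  0.0023 -0.0014] [0.6703 0.0009 0.1234]
[[-0.0, -1.7], [0.1, 0.4], [0.2, 0.3], [0.3, 0.8], [-0.4, 0.6], [-0.7, -0.2], [0.6, -0.2], [0.2, -0.3], [-0.2, -0.3], [-1.3, 0.1], [1.2, 0.1], [-0.7, -0.7], [0.3, -1.1], [0.5, 0.1], [-0.5, 0.4], [-0.0, 0.4]]
```

```bash
python3 - <<'E'
from h import *
C=cradle_T(np.load('est0.npy')[5:]);np.save('C0.npy',C)
T=tool_for(C,.27,.065,.0,-1,0);print(T.round(3).tolist());plan(tcp(),T,10)
E
```

```text
[[-0.032, -0.939, 0.342, 0.476], [-0.999, 0.03, -0.011, 0.285], [0.0, -0.342, -0.94, 0.336], [0.0, 0.0, 0.0, 1.0]]
rows 10 min 8 shift mm [-32.44  -1.76   0.33] | 32.5 rot deg [-1.785  0.616  1.12 ] total [-320.4  -43.5   24. ] [-17.85   6.16  11.2 ]
```

```bash
python3 -m jog '[{"grip":0,"x":-32.4,"y":-1.8,"z":0.3,"rx":-1.8,"ry":0.6,"rz":1.1},{"grip":0,"x":-32.4,"y":-1.8,"z":0.3,"rx":-1.8,"ry":0.6,"rz":1.1},{"grip":0,"x":-32.4,"y":-1.8,"z":0.3,"rx":-1.8,"ry":0.6,"rz":1.1},{"grip":0,"x":-32.4,"y":-1.8,"z":0.3,"rx":-1.8,"ry":0.6,"rz":1.1},{"grip":0,"x":-32.4,"y":-1.8,"z":0.3,"rx":-1.8,"ry":0.6,"rz":1.1}]'
python3 -m jog '[{"grip":0,"x":-32.4,"y":-1.8,"z":0.3,"rx":-1.8,"ry":0.6,"rz":1.1},{"grip":0,"x":-32.4,"y":-1.8,"z":0.3,"rx":-1.8,"ry":0.6,"rz":1.1},{"grip":0,"x":-32.4,"y":-1.8,"z":0.3,"rx":-1.8,"ry":0.6,"rz":1.1},{"grip":0,"x":-32.4,"y":-1.8,"z":0.3,"rx":-1.8,"ry":0.6,"rz":1.1},{"grip":0,"x":-32.4,"y":-1.8,"z":0.3,"rx":-1.8,"ry":0.6,"rz":1.1},{"grip":0,"x":0,"y":0,"z":0,"rx":0,"ry":0,"rz":0},{"grip":0,"x":0,"y":0,"z":0,"rx":0,"ry":0,"rz":0}]'
python3 - <<'E'
from h import *
import cv2
c,f=cam("wrist");cv2.imwrite("pics/w2.png",f[:,:,::-1]);np.save("w2.npy",np.c_[c[0],c[1],c[2]]);np.save("T2.npy",tcp())
E
```

```text
time: 2.42
eef_pos: [0.4722, 0.1222, 0.3331]
tcp_rot: [0.71, -0.659, 0.167, -0.186]
contact_force: [-0.1, -0.5, 0.4]
opening: 1.0
time: 3.0
eef_pos: [0.4756, 0.2846, 0.3364]
tcp_rot: [-0.687, 0.706, -0.124, 0.121]
contact_force: [0.3, 0.5, 0.1]
opening: 1.001
```

View pics/w2.png

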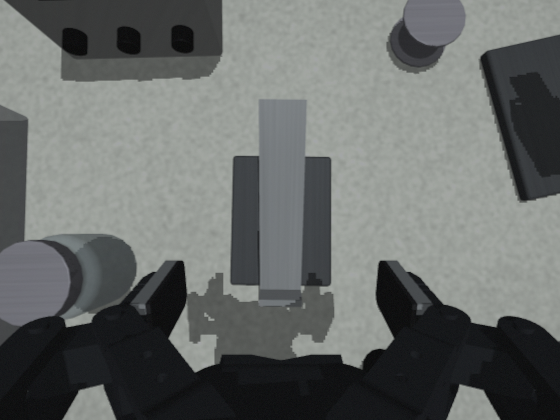

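The cradle is at centre column about 283: upper edge at row 99 (259–306), lip at rows 290–303. The jar on the left, (70,270), leaves finger room. I'll refine from a crop.

```bash
python3 - <<'E'
import cv2
s=cv2.imread("pics/w2.png")
cv2.imwrite("pics/w2a.png",cv2.resize(s[85:135,235:335],None,fx=6,fy=6,interpolation=cv2.INTER_CUBIC))
cv2.imwrite("pics/w2b.png",cv2.resize(s[260:330,235:335],None,fx=6,fy=6,interpolation=cv2.INTER_CUBIC))
E
```

```text
(no output)
```

View pics/w2a.png

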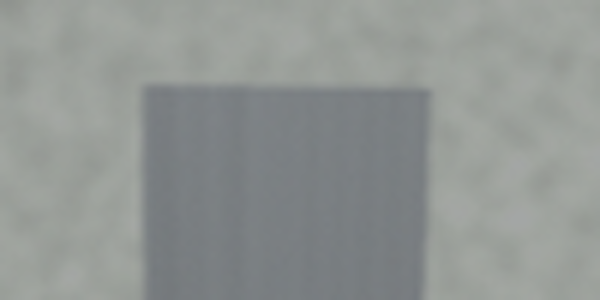

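View pics/w2b.png

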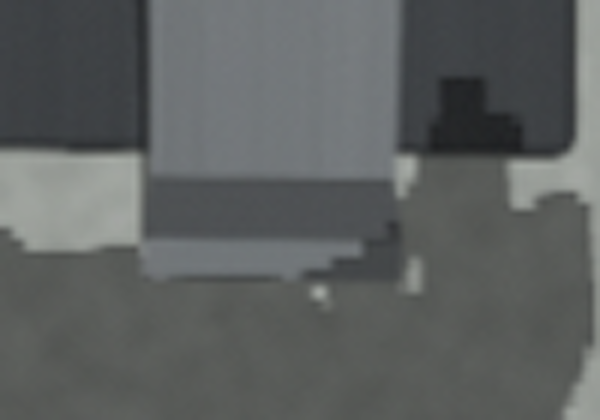

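```bash
cat > fitc.py <<'E'
from h import *
w=np.load('w2.npy');cw=(w[:,:3],w[:,3:6],w[:,6]);ct,_=cam("top");cs,_=cam("scene")
u=lambda P,o,f:(np.array(P,float)+.5)/f-.5+o
A=lambda P:u(P,[235,85],6);B=lambda P:u(P,[235,260],6);top2=lambda P:u(P,[155,165],6)
def rc(q,wt):
    C=cradle_T(q)
    return np.concatenate([proj(cw,tf(C,[[.15,.017,0],[.15,-.017,0],[0,.017,0],[0,-.017,0],[0,.017,.016],[0,-.017,.016],[-.006,.017,.016],[-.006,-.017,.016]]))-np.r_[A([[142,86],[431,87]]),B([[149,178],[396,179],[143,239],[401,239],[141,277],[404,280]])],
     wt*(proj(ct,tf(C,[[.15,.017,0],[.15,-.017,0],[-.006,.017,.016],[-.006,-.017,.016]]))-top2([[134,75],[215,75],[139,426],[217,427]]))]).ravel()
for wt in (0,1):
    g=least_squares(rc,[.5,.28,0],args=(wt,),loss='soft_l1');print(g.x.round(4),g.fun.reshape(-1,2).round(1).tolist())
    if wt==0:np.save('C.npy',cradle_T(g.x))
E
python3 fitc.py
python3 - <<'E'
from h import *
M=np.load('M.npy')
for d in (.155+.10,):
  T=tool_for(M,d,.0,.012,-1);print(T.round(3).tolist());plan(tcp(),T)
E
```

```text
[ 0.5036  0.2851 -0.0379] [[-0.1, -0.4], [-0.0, 0.0], [0.3, -0.4], [-0.1, -0.1], [-0.1, -0.1], [0.2, 0.4], [0.3, 0.3], [-0.5, 0.3], [-0.0, 0.0], [-0.0, 0.0], [-0.0, 0.0], [-0.0, 0.0]]
[ 0.5037  0.2851 -0.0381] [[-0.0, -0.5], [0.1, -0.1], [0.3, -0.5], [-0.0, -0.2], [-0.1, -0.2], [0.3, 0.3], [0.3, 0.1], [-0.4, 0.2], [-0.1, 1.2], [-0.8, 1.4], [-0.2, 1.2], [-0.5, 1.1]]
[[0.198, -0.52, 0.831, 0.448], [-0.98, -0.104, 0.168, -0.044], [-0.001, -0.848, -0.53, 0.265], [0.0, 0.0, 0.0, 1.0]]
rows 9 min 9 shift mm [36.32  9.13  2.64] | 37.5 rot deg [ 4.218 -0.934 -1.147] total [327.8  40.6  61.1] [ 37.96  -8.41 -10.33]
```

```bash
python3 - <<'E'
from h import *
T=tool_for(np.load('M.npy'),.255,.0,.010,-1);plan(tcp(),T,10)
E
python3 -m jog '[{"grip":0,"x":32.7,"y":8.2,"z":2.5,"rx":3.8,"ry":-0.84,"rz":-1.03},{"grip":0,"x":32.7,"y":8.2,"z":2.5,"rx":3.8,"ry":-0.84,"rz":-1.03},{"grip":0,"x":32.7,"y":8.2,"z":2.5,"rx":3.8,"ry":-0.84,"rz":-1.03},{"grip":0,"x":32.7,"y":8.2,"z":2.5,"rx":3.8,"ry":-0.84,"rz":-1.03},{"grip":0,"x":32.7,"y":8.2,"z":2.5,"rx":3.8,"ry":-0.84,"rz":-1.03}]'
python3 -m jog '[{"grip":0,"x":32.7,"y":8.2,"z":2.5,"rx":3.8,"ry":-0.84,"rz":-1.03},{"grip":0,"x":32.7,"y":8.2,"z":2.5,"rx":3.8,"ry":-0.84,"rz":-1.03},{"grip":0,"x":32.7,"y":8.2,"z":2.5,"rx":3.8,"ry":-0.84,"rz":-1.03},{"grip":0,"x":32.7,"y":8.2,"z":2.5,"rx":3.8,"ry":-0.84,"rz":-1.03},{"grip":0,"x":32.7,"y":8.2,"z":2.5,"rx":3.8,"ry":-0.84,"rz":-1.03},{"grip":0,"x":0,"y":0,"z":0,"rx":0,"ry":0,"rz":0},{"grip":0,"x":0,"y":0,"z":0,"rx":0,"ry":0,"rz":0}]'
python3 - <<'E'
from h import *
import cv2
from plant import get_state
M=np.load('M.npy');print(get_state()['qpos'].round(2))
plan(tcp(),tool_for(M,.255,.0,.010,-1));plan(tcp(),tool_for(M,.155,.0,.010,-1),4)
c,f=cam("wrist");im=f[:,:,::-1].copy()
for X in [[.065,.027,.028],[.065,-.027,.028],[-.065,.027,.028],[-.065,-.027,.028],[.038,0,.028],[.1035,0,.014]]:
    p=proj(c,tf(M,X))[0];cv2.circle(im,tuple(int(round(v)) for v in p),2,(0,0,255),-1)
cv2.imwrite("pics/w3.png",im)
E
```

```text
rows 10 min 9 shift mm [32.66  8.18  2.51] | 33.8 rot deg [ 3.796 -0.841 -1.033] total [327.4  39.4  62.7] [ 37.96  -8.41 -10.33]
time: 3.57
eef_pos: [0.4472, 0.1265, 0.3057]
tcp_rot: [0.693, -0.643, 0.214, -0.247]
contact_force: [0.1, 0.3, -0.2]
opening: 0.998
time: 4.15
eef_pos: [0.4471, 0.0556, 0.2867]
tcp_rot: [0.694, -0.607, 0.238, -0.306]
contact_force: [0.5, 0.7, 0.2]
opening: 1.002
[-0.14 -0.18  2.34  0.85  0.32  0.56]
rows 3 min 3 shift mm [33.03  8.05  0.88] | 34.0 rot deg [ 4.124 -0.268 -1.176] total [99.5 21.8  4.7] [12.37 -0.8  -3.53]
rows 4 min 4 shift mm [24.48  2.74 25.41] | 35.4 rot deg [ 3.093 -0.201 -0.882] total [ 97.5   0.4 102.4] [12.37 -0.8  -3.53]
```

View pics/w3.png

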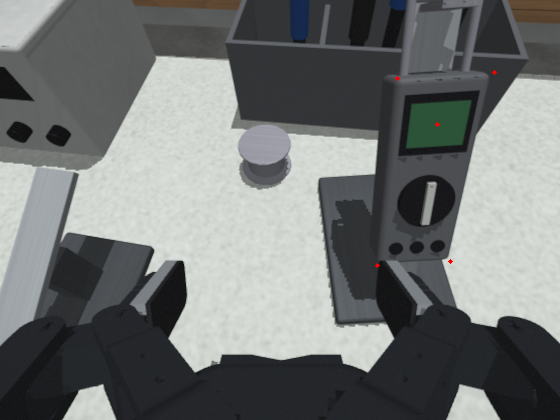

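j3 and j5 are near their limits in this flat tool pose, so the move fell short and the markers sit off the meter. The pads are flat on the meter's sides, so I can pitch the tool 20° steeper about the meter's y axis instead. The first view pose had that pitch and was reached without trouble.

```bash
python3 - <<'E'
from h import *
M=np.load('M.npy');C=np.load('C.npy')
for ex in(20,):
  T=tool_for(M,.245,.0,.010,-1,ex);print(T[:3,3].round(3));plan(tcp(),T);plan(T,tool_for(M,.155,.0,.010,-1,ex))
  print(tool_for(C,.155,.065,.010,-1,ex).round(3).tolist())
E
```

```text
[ 0.514 -0.031  0.322]
rows 3 min 3 shift mm [ 32.03 -21.07   2.64] | 38.4 rot deg [-2.549 -0.043 -1.175] total [ 94.7 -64.7  10.9] [-7.65 -0.13 -3.53]
rows 3 min 3 shift mm [ 0. -0. 30.] | 30.0 rot deg [-0.  0.  0.] total [ 0. -0. 90.] [-0.  0.  0.]
[[-0.038, -0.999, 0.0, 0.561], [-0.999, 0.038, -0.0, 0.283], [0.0, -0.0, -1.0, 0.247], [0.0, 0.0, 0.0, 1.0]]
```

```bash
python3 -m jog '[{"grip":0,"x":24,"y":-16,"z":2,"rx":-1.9,"ry":0,"rz":-0.9},{"grip":0,"x":24,"y":-16,"z":2,"rx":-1.9,"ry":0,"rz":-0.9},{"grip":0,"x":24,"y":-16,"z":2,"rx":-1.9,"ry":0,"rz":-0.9},{"grip":0,"x":24,"y":-16,"z":2,"rx":-1.9,"ry":0,"rz":-0.9},{"grip":0,"x":0,"y":0,"z":0,"rx":0,"ry":0,"rz":0},{"grip":0,"x":0,"y":0,"z":0,"rx":0,"ry":0,"rz":0}]'
cat > look.py <<'E'
from h import *
import cv2,sys
M=np.load('M.npy')
c,f=cam("wrist");im=f[:,:,::-1].copy()
for X in [[.065,.027,.028],[.065,-.027,.028],[-.065,.027,.028],[-.065,-.027,.028],[.038,0,.028],[.1035,0,.014]]:
    p=proj(c,tf(M,X))[0];cv2.circle(im,tuple(int(round(v)) for v in p),2,(0,0,255),-1)
cv2.imwrite(sys.argv[1],im)
E
python3 look.py pics/w4.png; python3 - <<'E'
from h import *
from plant import get_state
print(get_state()['qpos'].round(2))
M=np.load('M.npy');plan(tcp(),tool_for(M,.245,.0,.010,-1,20));plan(tcp(),tool_for(M,.155,.0,.010,-1,20),4)
E
```

```text
time: 4.7
eef_pos: [0.5164, -0.03, 0.3233]
tcp_rot: [0.732, -0.598, 0.208, -0.252]
contact_force: [0.8, 0.7, -0.5]
opening: 0.999
[-0.3  -0.06  2.15  0.61  0.54  0.62]
rows 1 min 1 shift mm [ 1.46  1.52 -0.68] | 2.2 rot deg [-0.041 -0.03   0.169] total [ 1.5  1.5 -0.7] [-0.04 -0.03  0.17]
rows 4 min 3 shift mm [ 0.36  0.39 22.33] | 22.3 rot deg [-0.01  -0.008  0.042] total [ 1.4  1.6 89.3] [-0.04 -0.03  0.17]
```

View pics/w4.png

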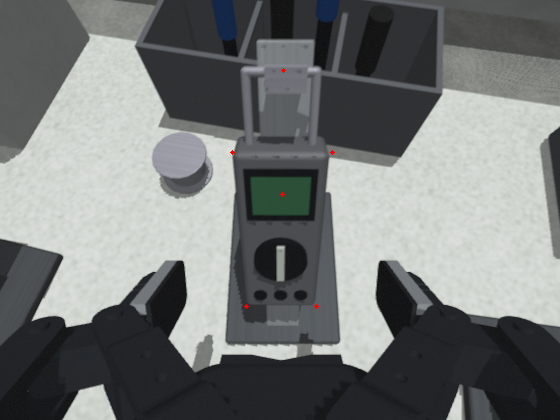

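The markers match the meter: display (282,194), corners at rows 153 and 306. Approaching.

```bash
python3 -m jog '[{"grip":0,"x":0.4,"y":0.4,"z":20,"rx":0,"ry":0,"rz":0},{"grip":0,"x":0.4,"y":0.4,"z":20,"rx":0,"ry":0,"rz":0},{"grip":0,"x":0.4,"y":0.4,"z":20,"rx":0,"ry":0,"rz":0},{"grip":0,"x":0.2,"y":0.4,"z":17,"rx":0,"ry":0,"rz":0},{"grip":0,"x":0,"y":0,"z":12,"rx":0,"ry":0,"rz":0},{"grip":0,"x":0,"y":0,"z":0,"rx":0,"ry":0,"rz":0}]'
python3 look.py pics/w5.png; python3 - <<'E'
from h import *
from plant import get_state
print(get_state()['qpos'].round(2))
M=np.load('M.npy');plan(tcp(),tool_for(M,.155,.0,.010,-1,20))
E
```

```text
time: 5.25
eef_pos: [0.5672, -0.0183, 0.2479]
tcp_rot: [0.733, -0.598, 0.204, -0.251]
contact_force: [-0.0, 0.2, -0.5]
opening: 1.003
[-0.25  0.17  2.07  0.76  0.4   0.49]
rows 1 min 1 shift mm [ 1.44 -1.78 -0.76] | 2.4 rot deg [0.155 0.124 0.201] total [ 1.4 -1.8 -0.8] [0.16 0.12 0.2 ]
```

View pics/w5.png

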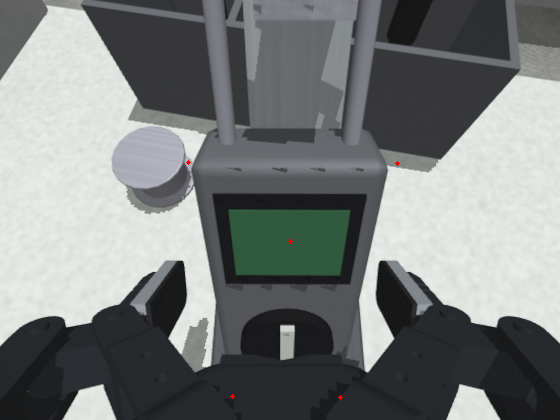

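```bash
python3 -m jog '[{"grip":0,"x":1.4,"y":-1,"z":-0.5,"rx":0,"ry":0,"rz":0.2},{"grip":0.25,"x":0,"y":0,"z":0,"rx":0,"ry":0,"rz":0},{"grip":0.3,"x":0,"y":0,"z":0,"rx":0,"ry":0,"rz":0},{"grip":0.35,"x":0,"y":0,"z":0,"rx":0,"ry":0,"rz":0},{"grip":0.45,"x":0,"y":0,"z":0,"rx":0,"ry":0,"rz":0},{"grip":0.6,"x":0,"y":0,"z":0,"rx":0,"ry":0,"rz":0},{"grip":1,"x":0,"y":0,"z":0,"rx":0,"ry":0,"rz":0},{"grip":1,"x":0,"y":0,"z":0,"rx":0,"ry":0,"rz":0}]' 45
python3 look.py pics/w6.png
```

```text
time: 5.97
eef_pos: [0.5689, -0.0214, 0.2533]
tcp_rot: [0.732, -0.598, 0.207, -0.253]
contact_force: [-6.7, 0.1, 5.2]
opening: 0.63
```

View pics/w6.png

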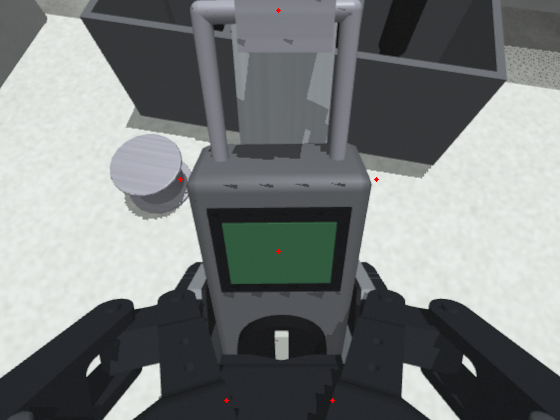

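Grasp is good: opening 0.63 ≈ 54 mm, display at (278,252) under its marker. Now the lift directions in tool axes.

```bash
python3 - <<'E'
from h import *
M=np.load('M.npy');T=tcp();R=T[:3,:3].T@M[:3,:3]
print("mx,my,mz in tool",R.T.round(3).tolist()); print(T[:3,3]); plan(tcp(),tool_for(M,.155,.0,.010,-1,20))
np.save('Tg.npy',T)
E
```

```text
mx,my,mz in tool [[0.001, -0.94, -0.34], [-1.0, -0.001, -0.0], [-0.0, 0.34, -0.94]]
[ 0.56893849 -0.02133344  0.25328164]
rows 1 min 1 shift mm [-1.61  1.61  1.84] | 2.9 rot deg [-0.125 -0.01   0.061] total [-1.6  1.6  1.8] [-0.12 -0.01  0.06]
```

```bash
python3 -m jog '[{"grip":1,"x":0,"y":-4.5,"z":-2.5,"rx":0,"ry":0,"rz":0},{"grip":1,"x":0,"y":-4.7,"z":-1.7,"rx":0,"ry":0,"rz":0},{"grip":1,"x":0,"y":-4.7,"z":-1.7,"rx":0,"ry":0,"rz":0},{"grip":1,"x":0,"y":-4.7,"z":-1.7,"rx":0,"ry":0,"rz":0},{"grip":1,"x":0,"y":0,"z":0,"rx":0,"ry":0,"rz":0}]'
python3 look.py pics/w7.png;python3 - <<'E'
from h import *
import cv2
M=np.load('M.npy');T=tcp();Tg=np.load('Tg.npy');print("moved in meter axes mm",((T[:3,3]-Tg[:3,3])@M[:3,:3]*1000).round(1))
c,f=cam("scene");cv2.imwrite("pics/s7.png",cv2.resize(f[180:300,190:310,::-1],None,fx=5,fy=5,interpolation=cv2.INTER_CUBIC))
E
```

```text
time: 6.43
eef_pos: [0.5797, -0.0195, 0.2709]
tcp_rot: [0.731, -0.599, 0.207, -0.253]
contact_force: [-1.9, -0.2, 0.4]
opening: 0.626
moved in meter axes mm [20.5 -0.3  0.1]
```

View pics/w7.png

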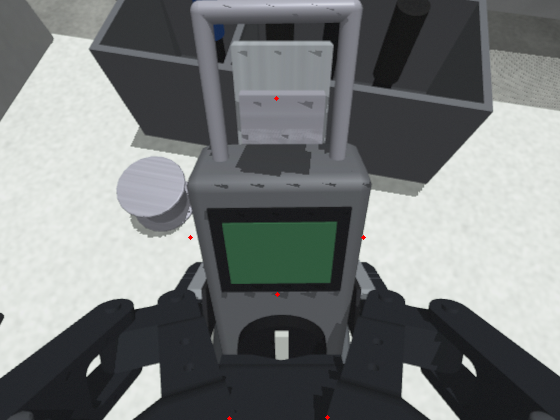

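View pics/s7.png

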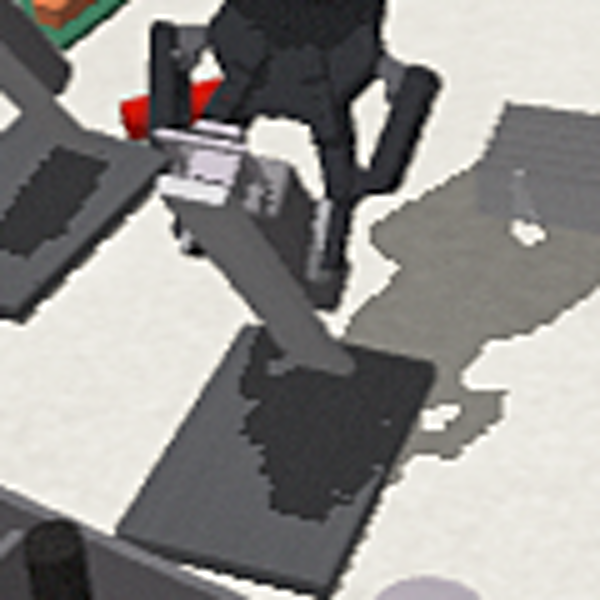

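The loop bar is clear of the hook, about 20 mm up, and the meter hasn't slipped. Now I pull it out along its z.

```bash
python3 -m jog '[{"grip":1,"x":0,"y":3.4,"z":-9.4,"rx":0,"ry":0,"rz":0},{"grip":1,"x":0,"y":3.4,"z":-9.4,"rx":0,"ry":0,"rz":0},{"grip":1,"x":0,"y":3.4,"z":-9.4,"rx":0,"ry":0,"rz":0},{"grip":1,"x":0,"y":3.4,"z":-9.4,"rx":0,"ry":0,"rz":0},{"grip":1,"x":0,"y":3.4,"z":-9.4,"rx":0,"ry":0,"rz":0},{"grip":1,"x":0,"y":0,"z":0,"rx":0,"ry":0,"rz":0}]'
python3 look.py pics/w8.png;python3 - <<'E'
from h import *
from plant import get_state
import cv2
print(get_state()['qpos'].round(2))
M=np.load('M.npy');T=tcp();Tg=np.load('Tg.npy');print("moved in meter axes mm",((T[:3,3]-Tg[:3,3])@M[:3,:3]*1000).round(1))
G=np.linalg.inv(Tg)@M;C=np.load('C.npy')
S=np.eye(4);S[:3,3]=[.065,0,.0]
for up,dx in((.08,.012),):
    S[:3,3]=[.065+dx,0,up]; Tt=C@S@np.linalg.inv(G); print(Tt.round(3).tolist()); plan(T,Tt)
E
```

```text
time: 7.03
eef_pos: [0.5366, -0.0279, 0.2965]
tcp_rot: [0.731, -0.599, 0.207, -0.253]
contact_force: [0.3, 0.4, -2.3]
opening: 0.629
[-0.28  0.03  2.12  0.66  0.48  0.58]
moved in meter axes mm [19.2 -0.1 50.4]
[[-0.037, -0.999, 0.002, 0.547], [-0.999, 0.037, -0.0, 0.282], [0.0, -0.002, -1.0, 0.328], [0.0, 0.0, 0.0, 1.0]]
rows 8 min 8 shift mm [-38.61  -5.92  -1.43] | 39.1 rot deg [-4.724  0.565  1.619] total [-301.8  -74.8   18.8] [-37.79   4.52  12.95]
```

View pics/w8.png

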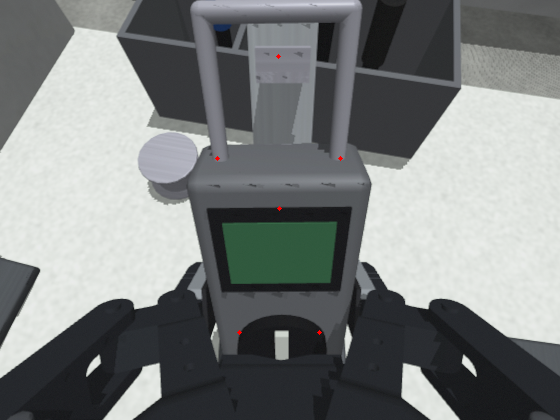

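The meter is off the hook and held firmly. I'll refine its in-hand pose from a clean crop.

```bash
python3 - <<'E'
from h import *
import cv2
c,f=cam("wrist");np.save("w8.npy",np.c_[c[0],c[1],c[2]]);np.save("T8.npy",tcp())
cv2.imwrite("pics/w8c.png",cv2.resize(f[0:200,180:380,::-1],None,fx=3,fy=3,interpolation=cv2.INTER_CUBIC))
cv2.imwrite("pics/w8d.png",cv2.resize(f[180:380,180:380,::-1],None,fx=3,fy=3,interpolation=cv2.INTER_CUBIC))
E
```

```text
(no output)
```

View pics/w8c.png

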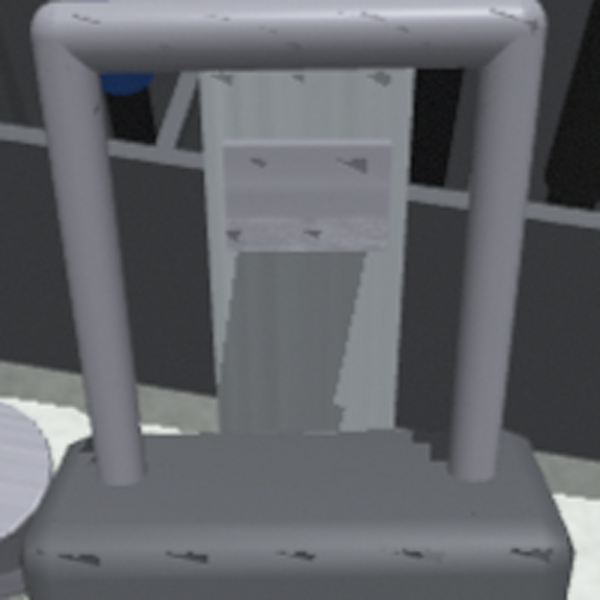

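View pics/w8d.png

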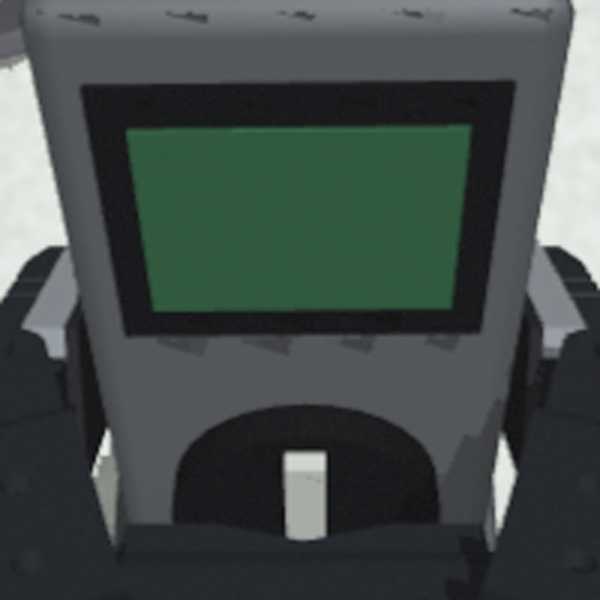

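```bash
cat > fith.py <<'E'
from h import *
w=np.load('w8.npy');cw=(w[:,:3],w[:,3:6],w[:,6]);T=np.load('T8.npy');Tg=np.load('Tg.npy');M=np.load('M.npy')
G0=np.linalg.inv(Tg)@M
c=lambda P:(np.array(P,float)+.5)/3-.5+[180,0];d=lambda P:(np.array(P,float)+.5)/3-.5+[180,180]
def Gq(q):
    D=np.eye(4);D[:3,:3]=Rn.from_rotvec(q[3:6]).as_matrix();D[:3,3]=q[:3];return G0@D
def r(q):
    X=T@Gq(q);W,H=q[6],q[7]
    o=[proj(cw,tf(X,[[.038+H,W,.028],[.038+H,-W,.028],[.038-H,-W,.028],[.038-H,W,.028]]))-d([[81,86],[515,82],[481,332],[127,336]]),
    proj(cw,tf(X,[[.1035,.0205,.014],[.1035,-.0205,.014],[.065,.018,.014],[.065,-.018,.014]]))-c([[35,40],[545,38],[122,479],[475,475]]),
    proj(cw,tf(X,[[.063,.026,.0272],[.063,-.026,.0272]]))-c([[27,553],[571,550]])]
    return np.concatenate(o).ravel()
f=least_squares(r,np.r_[np.zeros(6),.02,.012],loss='soft_l1')
print("shift mm",(f.x[:3]*1000).round(2),"rot deg",np.rad2deg(f.x[3:6]).round(2),"bezel",f.x[6:]);print(f.fun.reshape(-1,2).round(1).tolist())
G=Gq(f.x);np.save('G.npy',G);print(G.round(4).tolist())
C=np.load('C.npy');S=np.eye(4);S[:3,3]=[.077,0,.06];Tt=C@S@np.linalg.inv(G);print(Tt.round(3).tolist());plan(T,Tt)
E
python3 fith.py
```

```text
shift mm [-0.73 -1.01  1.96] rot deg [0.15 1.24 0.7 ] bezel [0.02098363 0.01779973]
[[0.4, -0.0], [-0.0, -0.2], [-0.1, 0.0], [-0.8, -0.2], [1.0, 0.8], [-0.3, -0.7], [0.6, -0.9], [-1.2, -0.8], [-2.5, 1.7], [1.6, 0.7]]
[[-0.0112, -0.9999, 0.0023, -0.0006], [-0.9475, 0.0114, 0.3195, -0.0001], [-0.3196, 0.0014, -0.9476, 0.1646], [0.0, 0.0, 0.0, 1.0]]
[[-0.049, -0.999, 0.024, 0.551], [-0.999, 0.049, 0.001, 0.282], [-0.002, -0.024, -1.0, 0.307], [0.0, 0.0, 0.0, 1.0]]
rows 8 min 8 shift mm [-38.6   -5.28   1.19] | 39.0 rot deg [-4.564  0.6    1.701] total [-301.5  -65.8   37.4] [-36.51   4.8   13.61]
```

```bash
python3 - <<'E'
from h import *
G=np.load('G.npy');C=np.load('C.npy');S=np.eye(4);S[:3,3]=[.077,0,.09];Tt=C@S@np.linalg.inv(G)
n,d,rv=plan(tcp(),Tt,12)
T=tcp();Rr=Rn.from_rotvec(rv).as_matrix()
for k in range(12):
    T[:3,3]+=T[:3,:3]@(d/1000);T[:3,:3]=T[:3,:3]@Rr
    if k%3==2: print(tf(T@G,[[-.065,0,0],[.065,0,0]]).round(3).tolist())
E
```

```text
rows 12 min 8 shift mm [-25.92  -3.46  -1.84] | 26.2 rot deg [-3.043  0.4    1.134] total [-303.9  -75.3    9.1] [-36.51   4.8   13.61]
[[0.564, 0.057, 0.115], [0.651, 0.069, 0.211]]
[[0.531, 0.132, 0.123], [0.633, 0.139, 0.203]]
[[0.504, 0.208, 0.134], [0.618, 0.21, 0.198]]
[[0.484, 0.286, 0.149], [0.606, 0.281, 0.193]]
```

```bash
python3 -m jog '[{"grip":1,"x":-26,"y":-3.5,"z":-1.8,"rx":-3.05,"ry":0.4,"rz":1.13},{"grip":1,"x":-26,"y":-3.5,"z":-1.8,"rx":-3.05,"ry":0.4,"rz":1.13},{"grip":1,"x":-26,"y":-3.5,"z":-1.8,"rx":-3.05,"ry":0.4,"rz":1.13},{"grip":1,"x":-26,"y":-3.5,"z":-1.8,"rx":-3.05,"ry":0.4,"rz":1.13},{"grip":1,"x":-26,"y":-3.5,"z":-1.8,"rx":-3.05,"ry":0.4,"rz":1.13},{"grip":1,"x":-26,"y":-3.5,"z":-1.8,"rx":-3.05,"ry":0.4,"rz":1.13}]'
python3 -m jog '[{"grip":1,"x":-26,"y":-3.5,"z":-1.8,"rx":-3.05,"ry":0.4,"rz":1.13},{"grip":1,"x":-26,"y":-3.5,"z":-1.8,"rx":-3.05,"ry":0.4,"rz":1.13},{"grip":1,"x":-26,"y":-3.5,"z":-1.8,"rx":-3.05,"ry":0.4,"rz":1.13},{"grip":1,"x":-26,"y":-3.5,"z":-1.8,"rx":-3.05,"ry":0.4,"rz":1.13},{"grip":1,"x":-26,"y":-3.5,"z":-1.8,"rx":-3.05,"ry":0.4,"rz":1.13},{"grip":1,"x":-26,"y":-3.5,"z":-1.8,"rx":-3.05,"ry":0.4,"rz":1.13},{"grip":1,"x":0,"y":0,"z":0,"rx":0,"ry":0,"rz":0},{"grip":1,"x":0,"y":0,"z":0,"rx":0,"ry":0,"rz":0}]'
cat > rem.py <<'E'
from h import *
import sys
from plant import get_state
G=np.load('G.npy');C=np.load('C.npy');X=np.linalg.inv(C)@tcp()@G
print("meter in cradle mm",(X[:3,3]*1000).round(1),"rot deg",np.rad2deg(Rn.from_matrix(X[:3,:3]).as_rotvec()).round(2),get_state()['qpos'].round(2))
S=np.eye(4);S[:3,3]=[float(v)/1000 for v in sys.argv[1:4]];plan(tcp(),C@S@np.linalg.inv(G))
E
python3 rem.py 69 0 15; python3 look.py pics/w9.png
```

```text
time: 7.63
eef_pos: [0.5269, 0.1262, 0.3172]
tcp_rot: [0.722, -0.67, 0.109, -0.134]
contact_force: [-0.2, 0.2, -2.0]
opening: 0.625
time: 8.3
eef_pos: [0.5413, 0.2821, 0.3345]
tcp_rot: [-0.692, 0.722, -0.009, 0.011]
contact_force: [-0.9, -1.3, -2.5]
opening: 0.631
meter in cradle mm [77.6 -0.5 88.7] rot deg [ 0.2  -0.29  0.34] [ 0.32  0.21  1.81 -0.01  1.1   1.93]
rows 2 min 2 shift mm [-0.31 -7.96 36.33] | 37.2 rot deg [-0.142  0.041  0.192] total [ -0.6 -15.8  72.7] [-0.28  0.08  0.38]
```

View pics/w9.png

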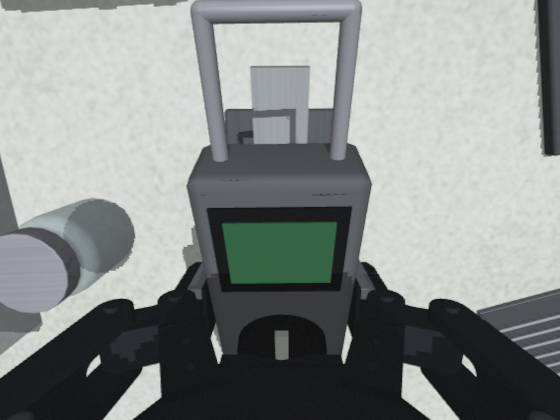

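The plate shows through the loop, centred at about column 280 and in line with the meter. I'll descend to 12 mm above the plate, 7 mm short of the lip.

```bash
python3 rem.py 72 0 12; python3 -m jog '[{"grip":1,"x":-0.1,"y":-4.6,"z":18.6,"rx":-0.07,"ry":0,"rz":0.1},{"grip":1,"x":-0.1,"y":-4.6,"z":18.6,"rx":-0.07,"ry":0,"rz":0.1},{"grip":1,"x":-0.1,"y":-4.6,"z":18.6,"rx":-0.07,"ry":0,"rz":0.1},{"grip":1,"x":-0.1,"y":-4.6,"z":18.6,"rx":-0.07,"ry":0,"rz":0.1},{"grip":1,"x":0,"y":0,"z":0,"rx":0,"ry":0,"rz":0},{"grip":1,"x":0,"y":0,"z":0,"rx":0,"ry":0,"rz":0}]'
python3 rem.py 72 0 2; python3 - <<'E'
from h import *
import cv2
c,f=cam("scene");cv2.imwrite("pics/s10.png",cv2.resize(f[210:320,310:430,::-1],None,fx=6,fy=5.45,interpolation=cv2.INTER_CUBIC))
E
```

```text
meter in cradle mm [77.3 -1.6 88.6] rot deg [ 0.14 -0.25  0.28] [ 0.31  0.21  1.81 -0.01  1.1   1.93]
rows 2 min 2 shift mm [-0.85 -9.96 37.17] | 38.5 rot deg [-0.123  0.024  0.157] total [ -1.7 -19.8  74.4] [-0.25  0.05  0.31]
time: 8.85
eef_pos: [0.561, 0.2791, 0.2597]
tcp_rot: [-0.688, 0.726, -0.007, 0.008]
contact_force: [0.1, 0.1, -1.7]
opening: 0.625
meter in cradle mm [69.3 -3.  12.1] rot deg [-0.08  0.2  -0.22] [ 0.3   0.33  1.8  -0.01  0.99  1.93]
rows 1 min 1 shift mm [-3.01 -5.18  8.69] | 10.6 rot deg [ 0.204 -0.009 -0.239] total [-3.  -5.2  8.7] [ 0.2  -0.01 -0.24]
```

View pics/s10.png

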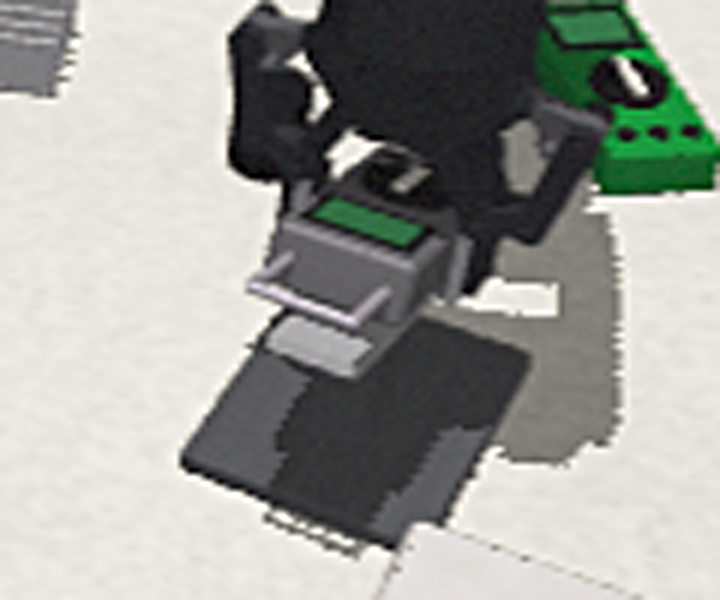

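```bash
python3 - <<'E'
from h import *
import cv2
G=np.load('G.npy');C=np.load('C.npy');Ci=np.linalg.inv(C)
g=np.load('G.npy');T8=np.load('T8.npy');w=np.load('w8.npy')
E8=np.eye(4);E8[:3,:3]=w[:,3:6];E8[:3,3]=w[:,6];Xc=E8@T8@G  # meter in camera
Y=[];Z=[]
for i in range(8):
    c,f=cam("wrist");T=tcp();X=Ci@T@G;Y.append(np.r_[X[:3,3]*1000,np.rad2deg(Rn.from_matrix(X[:3,:3]).as_rotvec())])
    E=np.eye(4);E[:3,:3]=c[1];E[:3,3]=c[2];X=Ci@np.linalg.inv(E)@Xc;Z.append(np.r_[X[:3,3]*1000,np.rad2deg(Rn.from_matrix(X[:3,:3]).as_rotvec())])
print(np.round(Y,1));print(np.round(Z,1))
np.save("w11.npy",np.c_[c[0],c[1],c[2]]);np.save('Xc.npy',Xc)
cv2.imwrite("pics/w11.png",f[:,:,::-1])
cv2.imwrite("pics/w11c.png",cv2.resize(f[0:180,180:380,::-1],None,fx=3.5,fy=3.3,interpolation=cv2.INTER_CUBIC))
E
```

```text
[[71.6 -1.9 14.2  0.  -0.1 -0.2]
 [72.1 -1.6 14.7  0.1 -0.1 -0.2]
 [72.2 -1.4 14.8  0.1 -0.2 -0.2]
 [72.1 -1.3 14.8  0.1 -0.1 -0.2]
 [71.9 -1.3 14.7  0.1 -0.1 -0.2]
 [71.6 -1.3 14.5  0.1 -0.1 -0.2]
 [71.4 -1.3 14.2  0.  -0.1 -0.2]
 [71.2 -1.3 14.1  0.  -0.1 -0.2]]
[[70.4 -2.3 13.1 -0.   0.  -0.3]
 [71.3 -1.9 13.9  0.  -0.1 -0.3]
 [71.8 -1.6 14.4  0.1 -0.1 -0.3]
 [71.9 -1.4 14.6  0.1 -0.2 -0.2]
 [71.8 -1.3 14.5  0.1 -0.1 -0.2]
 [71.6 -1.2 14.4  0.1 -0.1 -0.2]
 [71.3 -1.2 14.2  0.1 -0.1 -0.2]
 [71.1 -1.3 14.   0.  -0.1 -0.2]]
```

View pics/w11c.png

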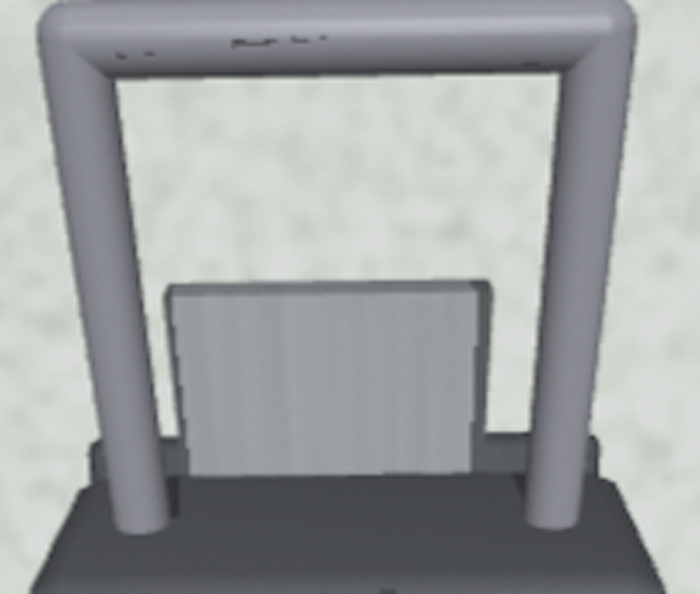

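The changing readings are just the arm settling. Both the model (y = −1.3 mm) and the picture put the meter about 1.5 mm right of the plate centre: plate mid 329, loop legs mid 347. Correct that and lower.

```bash
python3 rem.py 71 0.2 3; python3 -m jog '[{"grip":1,"x":-0.75,"y":-0.9,"z":2.6,"rx":0,"ry":0,"rz":-0.1},{"grip":1,"x":-0.75,"y":-0.9,"z":2.6,"rx":0,"ry":0,"rz":-0.1},{"grip":1,"x":0,"y":-0.9,"z":2.6,"rx":0,"ry":0,"rz":0},{"grip":1,"x":0,"y":-0.9,"z":2.6,"rx":0,"ry":0,"rz":0},{"grip":1,"x":0,"y":0,"z":0,"rx":0,"ry":0,"rz":0},{"grip":1,"x":0,"y":0,"z":0,"rx":0,"ry":0,"rz":0},{"grip":1,"x":0,"y":0,"z":0,"rx":0,"ry":0,"rz":0},{"grip":1,"x":0,"y":0,"z":0,"rx":0,"ry":0,"rz":0}]'
python3 rem.py 69 0 0;python3 - <<'E'
from h import *
import cv2
c,f=cam("wrist")
cv2.imwrite("pics/w12c.png",cv2.resize(f[0:180,180:380,::-1],None,fx=3.5,fy=3.3,interpolation=cv2.INTER_CUBIC))
E
```

```text
meter in cradle mm [71.2 -1.3 14.1] rot deg [ 0.04 -0.06 -0.18] [ 0.3   0.33  1.8  -0.01  0.99  1.93]
rows 1 min 1 shift mm [-1.81 -3.47 10.55] | 11.3 rot deg [-0.057  0.096 -0.155] total [-1.8 -3.5 10.5] [-0.06  0.1  -0.16]
time: 9.97
eef_pos: [0.5652, 0.2817, 0.2509]
tcp_rot: [-0.69, 0.724, -0.008, 0.009]
contact_force: [0.4, -0.4, -1.1]
opening: 0.629
meter in cradle mm [70.7 -0.1  2.3] rot deg [0.07 0.03 0.02] [ 0.3   0.35  1.79 -0.01  0.97  1.93]
rows 1 min 1 shift mm [-0.26  0.91  2.71] | 2.9 rot deg [0.026 0.059 0.042] total [-0.3  0.9  2.7] [0.03 0.06 0.04]
```

View pics/w12c.png

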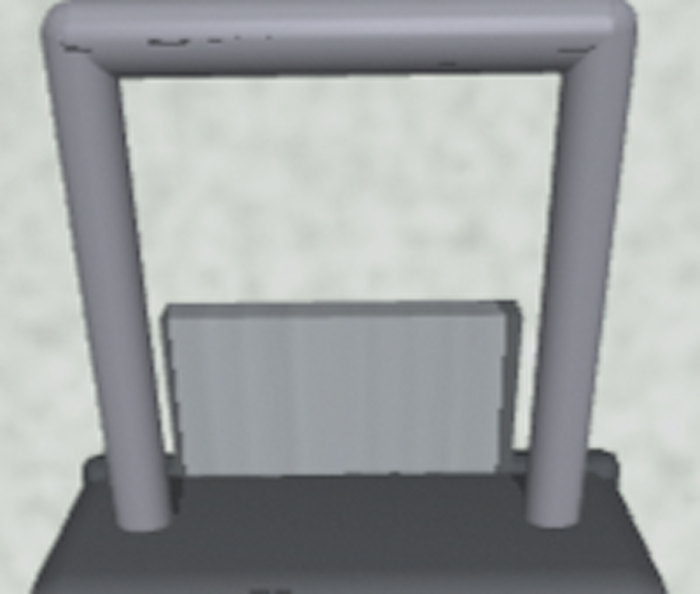

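```bash
python3 - <<'E'
from h import *
Xc=np.load('Xc.npy');K=np.load('w8.npy')[:,:3]
def ray(px,z,): # crop px -> meter frame at z
    u=np.array([(px[0]+.5)/3.5-.5+180,(px[1]+.5)/3.3-.5]);d=np.linalg.solve(K,np.r_[u,1]);
    R=Xc[:3,:3].T;o=-R@Xc[:3,3];d=R@d;t=(z-o[2])/d[2];return (o+t*d)*1000
for z in(-.0015,-.0035):
  for p in [(170,317),(503,315),(182,473),(498,472)]: print(z,p,ray(p,z).round(1))
for p in [(144,527),(554,524),(43,40),(636,38)]: print(p,ray(p,.014).round(1))
E
```

```text
-0.0015 (170, 317) [79.9 16.3 -1.5]
-0.0015 (503, 315) [ 79.7 -14.6  -1.5]
-0.0015 (182, 473) [63.6 16.7 -1.5]
-0.0015 (498, 472) [ 63.3 -15.2  -1.5]
-0.0035 (170, 317) [79.4 16.6 -3.5]
-0.0035 (503, 315) [ 79.2 -14.9  -3.5]
-0.0035 (182, 473) [62.8 17.1 -3.5]
-0.0035 (498, 472) [ 62.5 -15.4  -3.5]
(144, 527) [64.7 18.1 14. ]
(554, 524) [ 64.6 -18.4  14. ]
(43, 40) [103.9  20.5  14. ]
(636, 38) [103.6 -20.6  14. ]
```

```bash
python3 -m jog '[{"grip":1,"x":-0.2,"y":-0.4,"z":1.0,"rx":0,"ry":0,"rz":0},{"grip":1,"x":-0.2,"y":-0.4,"z":1.0,"rx":0,"ry":0,"rz":0},{"grip":1,"x":0,"y":0,"z":0,"rx":0,"ry":0,"rz":0},{"grip":1,"x":0,"y":0,"z":0,"rx":0,"ry":0,"rz":0},{"grip":1,"x":0,"y":0,"z":0,"rx":0,"ry":0,"rz":0},{"grip":1,"x":0,"y":0,"z":0,"rx":0,"ry":0,"rz":0}]'
python3 rem.py 69 0 0
```

```text
time: 10.52
eef_pos: [0.566, 0.2819, 0.2501]
tcp_rot: [-0.69, 0.724, -0.007, 0.008]
contact_force: [-4.2, -3.1, 5.9]
opening: 0.63
meter in cradle mm [70.9 -0.   1.3] rot deg [0.01 0.13 0.08] [ 0.3   0.36  1.79 -0.01  0.97  1.93]
rows 1 min 1 shift mm [0.01 1.73 1.88] | 2.6 rot deg [ 0.132 -0.015  0.082] total [0.  1.7 1.9] [ 0.13 -0.01  0.08]
```

Back touches the plate (about 8 N). Now I'll ease off slightly and slide it down the slope to the lip.

```bash
python3 -m jog '[{"grip":1,"x":0,"y":0.2,"z":-0.4,"rx":0,"ry":0,"rz":0},{"grip":1,"x":0,"y":1.2,"z":0.4,"rx":0,"ry":0,"rz":0},{"grip":1,"x":0,"y":1.2,"z":0.4,"rx":0,"ry":0,"rz":0},{"grip":1,"x":0,"y":1.2,"z":0.4,"rx":0,"ry":0,"rz":0},{"grip":1,"x":0,"y":0,"z":0,"rx":0,"ry":0,"rz":0},{"grip":1,"x":0,"y":0,"z":0,"rx":0,"ry":0,"rz":0},{"grip":1,"x":0,"y":0,"z":0,"rx":0,"ry":0,"rz":0}]'
python3 rem.py 65 0 0
```

```text
time: 11.1
eef_pos: [0.5638, 0.2821, 0.2504]
tcp_rot: [-0.69, 0.724, -0.009, 0.012]
contact_force: [1.1, -1.6, 5.4]
opening: 0.628
meter in cradle mm [70.2  0.5  2. ] rot deg [ 0.12 -0.34  0.02] [ 0.3   0.35  1.8  -0.01  0.96  1.93]
rows 1 min 1 shift mm [0.22 3.32 3.49] | 4.8 rot deg [-0.336  0.115  0.058] total [0.2 3.3 3.5] [-0.34  0.12  0.06]
```

```bash
python3 -m jog '[{"grip":1,"x":0,"y":0.2,"z":-0.4,"rx":0,"ry":0,"rz":0},{"grip":1,"x":0,"y":1.2,"z":0.4,"rx":0,"ry":0,"rz":0},{"grip":1,"x":0,"y":1.2,"z":0.4,"rx":0,"ry":0,"rz":0},{"grip":1,"x":0,"y":0,"z":0,"rx":0,"ry":0,"rz":0},{"grip":1,"x":0,"y":0,"z":0,"rx":0,"ry":0,"rz":0},{"grip":1,"x":0,"y":0,"z":0,"rx":0,"ry":0,"rz":0},{"grip":1,"x":0,"y":0,"z":0,"rx":0,"ry":0,"rz":0}]'
python3 rem.py 65 0 0;python3 - <<'E'
from h import *
import cv2
c,f=cam("wrist")
cv2.imwrite("pics/w13c.png",cv2.resize(f[0:180,180:380,::-1],None,fx=3.5,fy=3.3,interpolation=cv2.INTER_CUBIC))
E
```

```text
time: 11.68
eef_pos: [0.5603, 0.2827, 0.2488]
tcp_rot: [-0.689, 0.724, -0.008, 0.011]
contact_force: [1.1, -1.3, 6.2]
opening: 0.629
meter in cradle mm [65.8  1.1  1.8] rot deg [ 0.16 -0.16 -0.05] [ 0.31  0.35  1.81 -0.01  0.96  1.93]
rows 1 min 1 shift mm [ 0.64 -0.28  1.98] | 2.1 rot deg [-0.156  0.166  0.008] total [ 0.6 -0.3  2. ] [-0.16  0.17  0.01]
```

View pics/w13c.png

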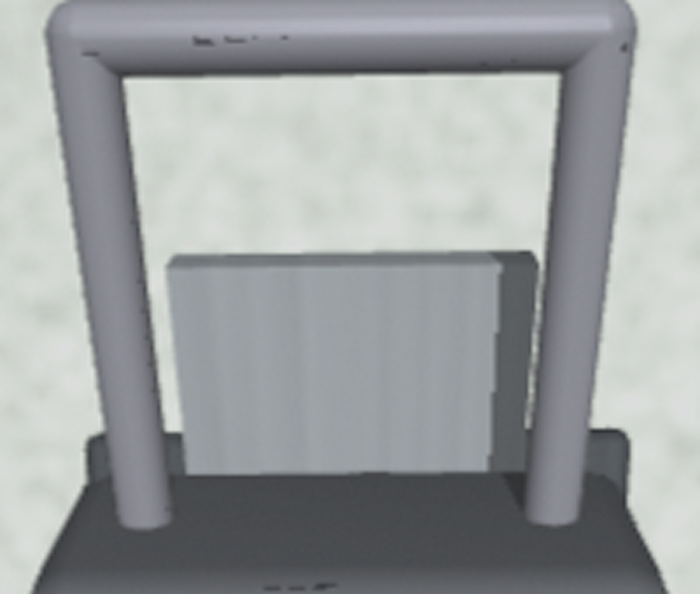

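The dark strip on the right is only the shadow, so the true plate outline is 167–537. I'll recompute the lateral offset.

```bash
python3 - <<'E'
from h import *
Xc=np.load('Xc.npy');K=np.load('w8.npy')[:,:3]
def ray(px,z):
    u=np.array([(px[0]+.5)/3.5-.5+180,(px[1]+.5)/3.3-.5]);d=np.linalg.solve(K,np.r_[u,1]);
    R=Xc[:3,:3].T;o=-R@Xc[:3,3];d=R@d;t=(z-o[2])/d[2];return (o+t*d)*1000
for z in(0,-.0015):
  for p in [(168,265),(537,262),(186,470),(527,430)]: print(z,p,ray(p,z).round(1))
for p in [(144,527),(554,524),(47,40),(636,38)]: print(p,ray(p,.014).round(1))
E
python3 rem.py 65 0 0
```

```text
0 (168, 265) [85.1 15.7  0. ]
0 (537, 262) [ 85.  -17.1   0. ]
0 (186, 470) [64.6 16.1  0. ]
0 (527, 430) [ 68.5 -17.5   0. ]
-0.0015 (168, 265) [84.8 15.9 -1.5]
-0.0015 (537, 262) [ 84.7 -17.4  -1.5]
-0.0015 (186, 470) [63.9 16.3 -1.5]
-0.0015 (527, 430) [ 68.  -17.8  -1.5]
(144, 527) [64.7 18.1 14. ]
(554, 524) [ 64.6 -18.4  14. ]
(47, 40) [103.9  20.3  14. ]
(636, 38) [103.6 -20.6  14. ]
meter in cradle mm [65.8  1.1  1.8] rot deg [ 0.16 -0.16 -0.04] [ 0.31  0.35  1.81 -0.01  0.96  1.93]
rows 1 min 1 shift mm [ 0.64 -0.28  1.98] | 2.1 rot deg [-0.158  0.166  0.011] total [ 0.6 -0.3  2. ] [-0.16  0.17  0.01]
```

```bash
python3 -m jog '[{"grip":1,"x":0.4,"y":0.2,"z":-0.6,"rx":0,"ry":0,"rz":0},{"grip":1,"x":0.4,"y":0.6,"z":0.2,"rx":0,"ry":0,"rz":0},{"grip":1,"x":0,"y":0.6,"z":0.2,"rx":0,"ry":0,"rz":0},{"grip":1,"x":0,"y":0,"z":0,"rx":0,"ry":0,"rz":0},{"grip":1,"x":0,"y":0,"z":0,"rx":0,"ry":0,"rz":0},{"grip":1,"x":0,"y":0,"z":0,"rx":0,"ry":0,"rz":0},{"grip":1,"x":0,"y":0,"z":0,"rx":0,"ry":0,"rz":0}]'
python3 rem.py 65 0 0;python3 - <<'E'
from h import *
import cv2
c,f=cam("wrist")
cv2.imwrite("pics/w14c.png",cv2.resize(f[0:180,180:380,::-1],None,fx=3.5,fy=3.3,interpolation=cv2.INTER_CUBIC))
c,f=cam("scene");cv2.imwrite("pics/s14.png",cv2.resize(f[210:320,310:430,::-1],None,fx=6,fy=5.45,interpolation=cv2.INTER_CUBIC))
E
```

```text
time: 12.32
eef_pos: [0.5591, 0.2821, 0.2487]
tcp_rot: [-0.689, 0.724, -0.008, 0.012]
contact_force: [4.8, 1.4, 3.6]
opening: 0.623
meter in cradle mm [64.9  0.6  2.1] rot deg [ 0.2  -0.24 -0.09] [ 0.31  0.34  1.81 -0.01  0.96  1.93]
rows 1 min 1 shift mm [-0.07 -1.45  1.92] | 2.4 rot deg [-0.237  0.222 -0.02 ] total [-0.1 -1.5  1.9] [-0.24  0.22 -0.02]
```

View pics/w14c.png

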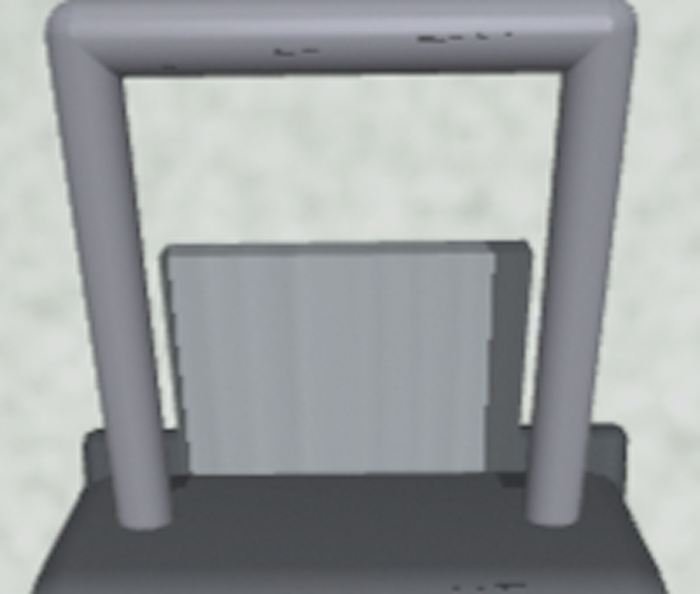

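View pics/s14.png

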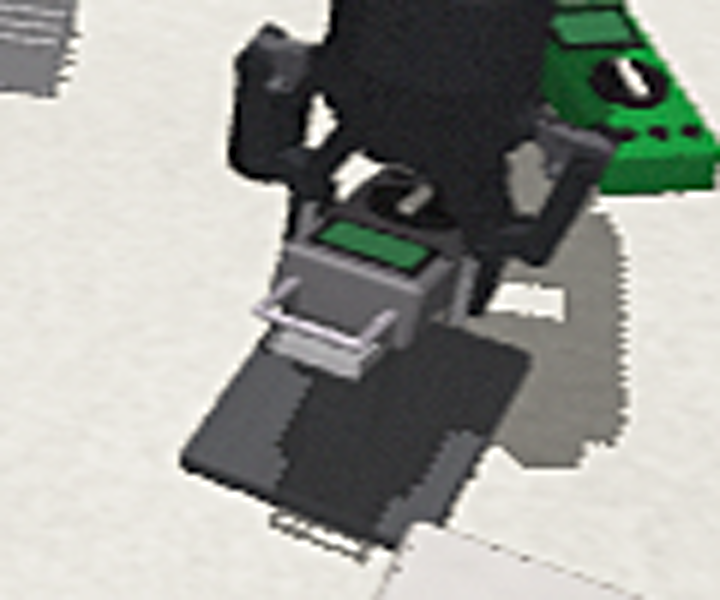

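Lip contact is felt (+x force rises to 4.8 N). The lateral offset is now about 0: plate mid 346.5 against legs mid 349. Releasing gently.

```bash
python3 -m jog '[{"grip":1,"x":0,"y":-0.2,"z":0.1,"rx":0,"ry":0,"rz":0},{"grip":0.35,"x":0,"y":0,"z":0,"rx":0,"ry":0,"rz":0},{"grip":0.33,"x":0,"y":0,"z":0,"rx":0,"ry":0,"rz":0},{"grip":0.3,"x":0,"y":0,"z":0,"rx":0,"ry":0,"rz":0},{"grip":0.25,"x":0,"y":0,"z":0,"rx":0,"ry":0,"rz":0},{"grip":0.15,"x":0,"y":0,"z":0,"rx":0,"ry":0,"rz":0},{"grip":0.05,"x":0,"y":0,"z":0,"rx":0,"ry":0,"rz":0},{"grip":0.05,"x":0,"y":0,"z":0,"rx":0,"ry":0,"rz":0}]' 20
python3 - <<'E'
from h import *
import cv2
c,f=cam("wrist");cv2.imwrite("pics/w15.png",f[:,:,::-1])
E
```

```text
time: 13.08
eef_pos: [0.5584, 0.2815, 0.2475]
tcp_rot: [-0.69, 0.724, -0.007, 0.009]
contact_force: [-1.0, -0.4, -0.2]
opening: 0.949
```

View pics/w15.png

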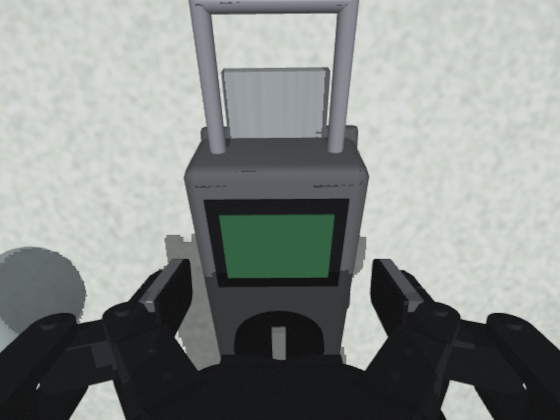

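Released; the meter stays put on the plate. Retreating straight up.

```bash
python3 -m jog '[{"grip":0,"x":0,"y":0,"z":-6,"rx":0,"ry":0,"rz":0},{"grip":0,"x":0,"y":0,"z":-12,"rx":0,"ry":0,"rz":0},{"grip":0,"x":0,"y":0,"z":-25,"rx":0,"ry":0,"rz":0},{"grip":0,"x":0,"y":5,"z":-30,"rx":0,"ry":0,"rz":0},{"grip":0,"x":0,"y":10,"z":-30,"rx":0,"ry":0,"rz":0},{"grip":0,"x":0,"y":10,"z":-15,"rx":0,"ry":0,"rz":0},{"grip":0,"x":0,"y":0,"z":0,"rx":0,"ry":0,"rz":0},{"grip":0,"x":0,"y":0,"z":0,"rx":0,"ry":0,"rz":0}]'
python3 - <<'E'
from h import *
import cv2
c,f=cam("wrist");cv2.imwrite("pics/w16.png",f[:,:,::-1]);np.save("w16.npy",np.c_[c[0],c[1],c[2]])
c,f=cam("top");cv2.imwrite("pics/t16.png",f[:,:,::-1])
c,f=cam("scene");cv2.imwrite("pics/s16.png",cv2.resize(f[210:320,310:430,::-1],None,fx=6,fy=5.45,interpolation=cv2.INTER_CUBIC))
E
```

```text
time: 13.8
eef_pos: [0.5307, 0.2828, 0.3675]
tcp_rot: [-0.69, 0.724, -0.008, 0.011]
contact_force: [0.9, -0.9, -1.9]
opening: 1.0
```

View pics/w16.png

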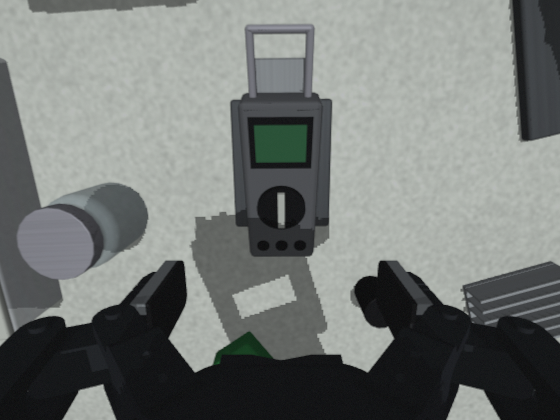

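View pics/s16.png

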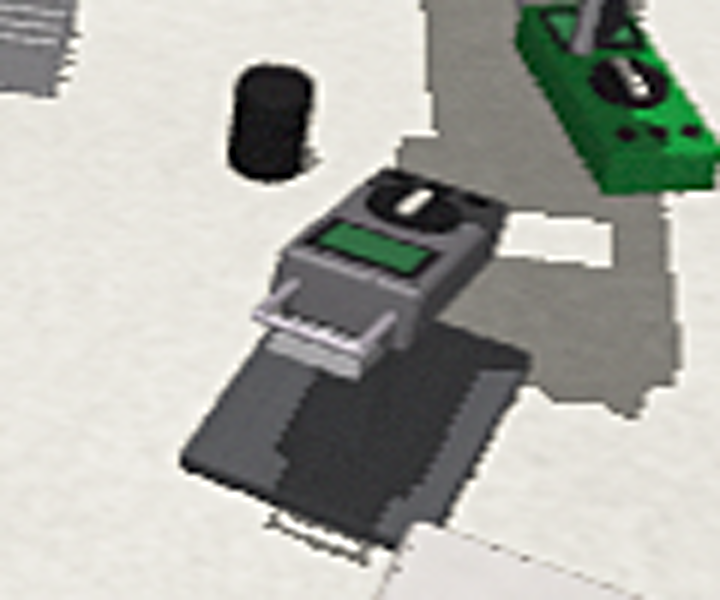

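View pics/t16.png

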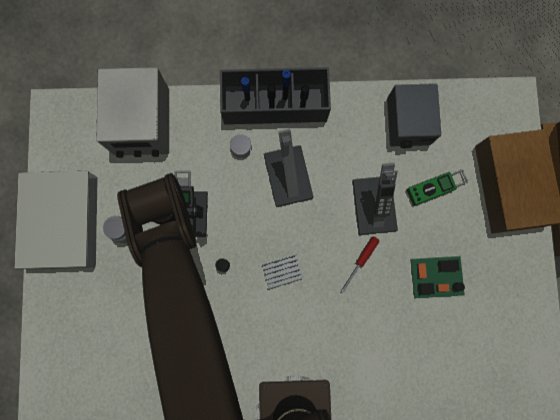

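The meter rests on the plate: display end up, face outward, and everything else where it was. A quick fit of its seat in the cradle frame.

```bash
python3 - <<'E'
import cv2
s=cv2.imread("pics/w16.png")
cv2.imwrite("pics/w16a.png",cv2.resize(s[15:125,220:340],None,fx=5,fy=5,interpolation=cv2.INTER_CUBIC))
cv2.imwrite("pics/w16b.png",cv2.resize(s[165:265,220:340],None,fx=5,fy=5,interpolation=cv2.INTER_CUBIC))
E
```

```text
(no output)
```

View pics/w16a.png

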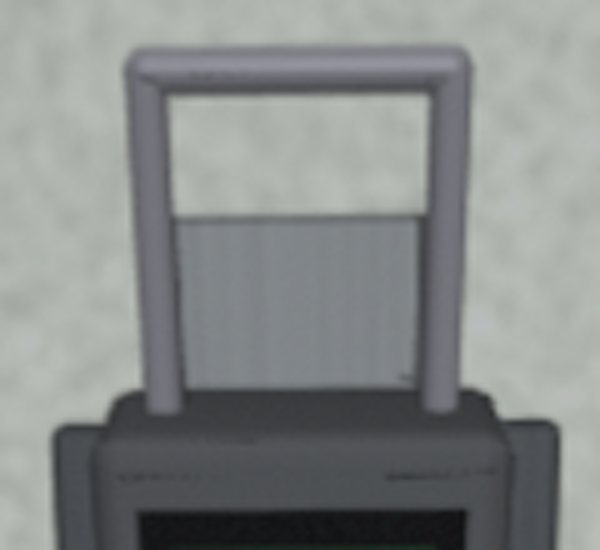

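View pics/w16b.png

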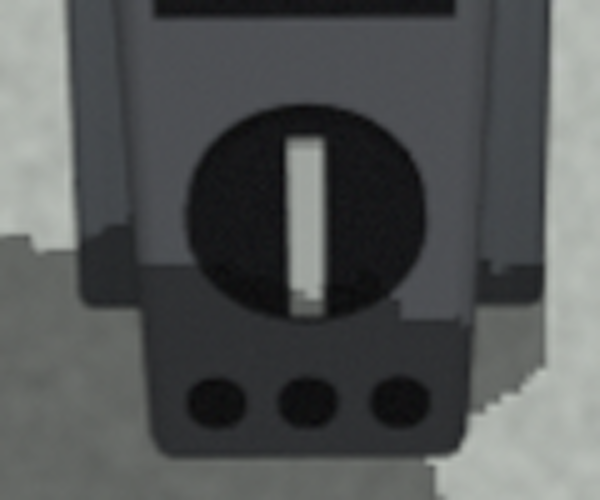

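```bash
python3 - <<'E'
from h import *
w=np.load('w16.npy');cw=(w[:,:3],w[:,3:6],w[:,6]);C=np.load('C.npy')
A=lambda P:(np.array(P,float)+.5)/5-.5+[220,15];B=lambda P:(np.array(P,float)+.5)/5-.5+[220,165]
def S(q):
    D=np.eye(4);D[:3,:3]=Rn.from_rotvec([0,q[4],q[2]]).as_matrix();D[:3,3]=[q[0],q[1],q[3]];return C@D
def r(q):
    X=S(q);return np.concatenate([proj(cw,tf(X,[[.1035,.0205,.014],[.1035,-.0205,.014],[.065,.018,.014],[.065,-.018,.014],[-.063,.0265,.0268],[-.063,-.0265,.0268],[.0558,.02098,.028],[.0558,-.02098,.028],[.0202,.02098,.028],[.0202,-.02098,.028]]))-np.r_[A([[127,68],[471,68],[165,410],[441,408]]),B([[150,440],[470,438]]),A([[135,510],[467,510]]),B([[153,16],[457,15]])]]).ravel()
f=least_squares(r,[.065,0,0,0,0],loss='soft_l1');q=f.x
print("x,y,z mm",q[[0,1,3]]*1000,"yaw,pitch deg",np.rad2deg(q[[2,4]]));print(f.fun.reshape(-1,2).round(1).tolist())
print(proj(cw,tf(C,[[.15,.017,0],[.15,-.017,0]])), A([[175,217],[424,217]]))
E
```

```text
x,y,z mm [65.50703933  0.26113441 -1.6522729 ] yaw,pitch deg [-0.21467925 -1.81582655]
[[-0.8, 0.5], [0.9, -0.1], [-0.2, -0.6], [-0.2, -0.6], [0.7, 0.3], [-1.3, 0.4], [0.4, 0.9], [0.2, 0.4], [0.3, -0.5], [-0.4, -0.7]]
[[253.71772508  58.86750317]
 [305.70069303  58.2446304 ]] [[254.6  58. ]
 [304.4  58. ]]
```

```bash
python3 - <<'E'
from h import *
w=np.load('w16.npy');cw=(w[:,:3],w[:,3:6],w[:,6]);C=np.load('C.npy')
A=lambda P:(np.array(P,float)+.5)/5-.5+[220,15];B=lambda P:(np.array(P,float)+.5)/5-.5+[220,165]
def r(q):
    D=np.eye(4);D[:3,:3]=Rn.from_rotvec([0,0,q[2]]).as_matrix();D[:3,3]=[q[0],q[1],0];X=C@D
    return np.concatenate([proj(cw,tf(X,[[.1035,.0205,.014],[.1035,-.0205,.014],[.065,.018,.014],[.065,-.018,.014],[-.063,.0265,.0268],[-.063,-.0265,.0268],[.0558,.02098,.028],[.0558,-.02098,.028],[.0202,.02098,.028],[.0202,-.02098,.028]]))-np.r_[A([[127,68],[471,68],[165,410],[441,408]]),B([[150,440],[470,438]]),A([[135,510],[467,510]]),B([[153,16],[457,15]])]]).ravel()
f=least_squares(r,[.065,0,0],loss='soft_l1');q=f.x
print("x,y mm",q[:2]*1000,"yaw deg",np.rad2deg(q[2]));print(f.fun.reshape(-1,2).round(1).tolist())
from plant import get_state
print(get_state()['time'],get_state()['contact_force'],abs(get_state()['dq']).max())
E
```

```text
x,y mm [64.91394919  0.23749057] yaw deg -0.19484139296202588
[[-0.6, 0.5], [0.6, -0.1], [-0.1, -0.6], [-0.2, -0.6], [0.4, 3.1], [-0.8, 3.1], [0.4, 0.3], [0.3, -0.2], [0.2, -0.3], [-0.3, -0.5]]
13.95 [ 0.10548212  0.04444543 -0.33907164] 0.013862269530128262
```

Treated as lying flush, the meter fits at x 64.9, y 0.2 mm, yaw −0.2°. The one 3 px residual is at the lower corners, where I picked row 440 on the rounding instead of the bottom edge at about 458; this also explains the −1.8° pitch in the free fit. Handing in.

```bash
python3 - <<'E'
from plant import sign_off
print(sign_off())
E
```

```text
the job is handed in; nothing more can be done
None
```

I lifted the meter off its hook, set it on the sloped rest with its lower end against the lip, backed the gripper away and handed the job in at about 14 s. I gripped it by its sides and lifted it about 20 mm along its length before pulling it out 50 mm along its z.

**Seat:** the last wrist-camera fit, taking the back as flush, puts the meter at x 64.9 mm (target 65), y 0.2 mm (target 0) and 0.2° off straight. It lies display end up and face outward.

**Contact:** the force readings showed the back on the plate and the lower end at the lip before I opened the gripper. After release the robot's contact force was near zero. I saw no drop or slip, and in the final views the other objects look unmoved.

**What disagreed or failed:**
- **Flushness:** a fit that also left pitch and height free gave −1.8° pitch and −1.7 mm height. That is physically implausible. I put it down to a poor corner pick in the image, but I did not confirm flushness separately.
- **First calls:** these were refused because the rows left out some keys.
- **First pre-grasp pose:** it was out of reach, so I gripped with the tool pitched 20° steeper.

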